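# Turn a valve cover over onto the packing mat

## Task

The blue valve cover lies painted side up on the bench. Push it to the steel front edge of the raised deck, in front of the free black rubber mat, tip it up against that edge and over onto the mat, then push it home so that it lies flat, spigot up, centred on the mat and square with it, ready for its gasket. It is too wide to grip, and all the other parts standing about must stay where they are.

Things in the scene. Friction and masses are not known exactly. Their poses are not given: they have to be found in the camera images.
- cover_mid (a point): centre of the valve cover's plate, half-way through its 11 mm, 21.5 mm above the bench at the start. Cast aluminium; its rim is 120 mm along x, 110 mm along y and 8 mm thick, corners rounded 10 mm; top (+z) painted blue; under the rim a bright joint face, 110 x 100 mm, stands 3 mm proud. x points roughly away from the robot at the start (within 0.45 rad)
- cover: the whole valve cover, 0.34 to 0.5 kg; origin at the centre of its spigot's free end, axes as above. The spigot is a round hollow boss, 56 mm across, standing 16 mm out of the middle of the joint face. The cover starts lying on it: joint face 16 mm, rim's underside 19 mm, painted top 27 mm above the bench, so a gap runs all round under the rim, 19 mm high for its outer 5 mm and 16 mm high further in
- deck: fixed raised packing deck, a board 26 mm high, 170 mm along its x, 660 mm along its y, with a steel angle along its front edge; origin at the centre of its underside, z up, x away from the robot, y along the edge. Its upright front face towards the robot lies at x = -85 mm in its frame. It is a little shifted and turned from run to run
- mat_mid (a point): centre of the top of the black rubber mat fixed on the deck, 130 mm along x, 130 mm along y, 3 mm thick (top 29 mm above the bench); axes as the deck's. It lies in one of three bays along the deck, about 180 mm apart. Its near edge is 5 mm behind the deck's front face, so a centred cover's near edge is about 10 mm behind that face
- gate_valve: blue flanged gate valve standing on end in another bay of the deck, origin at the centre of its underside: flanges 95 mm across, 115 mm tall, its handwheel (90 mm across) out to 105 mm on the far side; do not move it
- spool: grey flanged pipe spool with a white cap standing in the third bay of the deck, 95 mm across, 115 mm tall, origin at the centre of its underside; do not move it
- ball_valve: small brass ball valve with a yellow lever at the left end of the deck, about 90 x 35 x 50 mm, origin at the centre of its underside; do not move it
- gasket: green gasket ring lying at the right end of the deck, 68 mm across, 4 mm thick, origin at the centre of its underside; do not move it
- nipple: steel pipe nipple standing on the bench close to the deck's front edge, between two bays, 27 mm across (28.4 mm over the threads), 50 mm tall, origin at the centre of its underside; do not move it
- plug: brass hexagon plug standing on the bench close to the deck's front edge, between two bays, 30 mm over its corners, 38 mm tall, origin at the centre of its underside; do not move it
- spanner: steel open-ended spanner lying on the bench at the right, 200 mm long; do not move it
- grease_tin: grease tin with a red band standing on the bench at the left, 72 mm across, 62 mm tall, origin at the centre of its underside; do not move it
Not all that is in view belongs to the job. Leave any pink look-alike of the cover alone.

How it is judged:
By the outcome, as a careful person would: the job done as asked, in the order asked, and still so for the second after the job is handed in, with the robot touching nothing.
It also fails if it takes over 72 s, if anything falls off the work surface, if the arm or the gripper's body presses on something with over 40 N, if the wrist force passes 120 N, or if a joint passes its speed limit or range.

## Robot

A 7-joint arm with a two-finger parallel gripper is mounted at the origin on the work surface. World frame = base frame: x ahead of the robot, y to its left, z up, the work surface at z = 0. Lengths are in m, angles in rad, forces in N, time in s.
With the tool pointing down it reaches from about 0.4 to 0.85 m from the base axis. Payload 4.5 kg.
Tool frame: the origin (TCP) lies at the very end of the fingers, on their centre line; the grasp point (between the pads) lies 19 mm behind it; z points along the fingers, y is the line along which they close (so a half turn about z gives the same grasp; the last joint's range is limited). The gripper opens to 88 mm and grips with 3 to 60 N. Pads are 18 mm wide; open, the fingers measure 123 mm over their backs; the gripper's body (75 mm by 187 mm) begins 45 mm behind the grasp point.
Start: joints at [-1.229, 0.689, -0.195, 1.565, 0.157, 0.902, -0.215], TCP at [0.189, 0.596, 0.239] pointing down, gripper open.
Joint ranges: [-3.01, 3.01], [-0.46, 2.08], [-1.47, 1.51], [0.13, 2.56], [-1, 4.14], [0.04, 2.09], [-2.66, 2.66]. Speed limits (rad/s): [2.57, 2.57, 3.14, 3.14, 3.14, 3.14, 3.14].

## Interface

Orientations are given as a rotation vector (axis times angle).
In Python, from rig import telemetry, cams, workorder gives the robot as it stands.
- The arm moves only by the tool jog_arm, never from a script. Its argument "targets" is a list that holds one entry, the list of rows, each a list of 7 numbers: the closure, from -1 (fully open) to 1 (shut), then the shift along the tool's x, y, z in units of 0.75 m (1.0 is 0.75 m), then the turn, a rotation vector about the tool's x, y, z in units of 2 pi rad (1.0 is 2 pi rad). A call has 1 to 5 rows; each row is the pose to reach, as a shift and turn from the pose commanded when the call began, along the tool's axes at that moment, turning the shorter way round; what a row does not reach only later rows make up. A row lasts 1/12 s, in which the tool goes at most 41.7 mm and 7.16 degrees, less where a joint would pass 70% of its speed; a pose out of reach is approached as far as the arm can. A call with a number of a shift or a turn outside -1 to 1 is refused whole. A call with a gripper value outside its range is refused whole. The fingers move at their own pace and stop on an object; "squeeze" is the grip in N (left out, the last holds). Time passes only in rows, so rows that repeat a pose let the fingers close. It gives the time, the measured TCP pose, the force, the opening and the grip force at its end, in the units of the state.
- telemetry.get_state(): the state, without advancing time (a new reading comes with each control period).
- cams.capture(name): name is "scene" or "top" or "wrist"; returns the picture (384x512x3 uint8, red, green, blue); there is no depth.
- cams.camera_info(name): a dict with "fx", "fy", "cx", "cy" (pixels), "R" (3x3) and "t" (3): a world point X has camera coordinates R X + t. Camera axes: x right, y down, z forward; pixel columns grow to the right and rows downward; lengths in m; the calibration is good to about 2 mm. The wrist camera is an equidistant fisheye: a pixel r from the principal point sees the ray r / f radians off the axis. A picture is of the moment at which its call begins: read the wrist's pose just before it. camera_info takes no time and is no camera call; for the wrist camera it gives the pose at the moment of the call.
- workorder.hand_in(): hands the job in; it is judged then, once.
The state is a dict: "time": time; "qpos": joint angles; "joint_velocities": joint speeds; "joint_torque": joint torques, N m; "tool_pos": TCP position; "orientation": TCP orientation; "ft_force": force on the tool from outside, world axes, zero at the start; "wrist_torque": the same for the moment, N m; "gripper_width": finger opening in m; "grip_force": force on a finger pad.
Only numpy, scipy, OpenCV 4.12 (cv2) and the standard library are available. Lean on these libraries where they do the work, as an engineer would, in place of code of your own. Each camera call takes 0.05 s, during which the arm holds its last target. There are 200 camera calls.

## Working session

There is one attempt and no reset: what is moved stays moved. The work goes in short steps, Python scripts to look and compute and a tool call to move; the robot and the scene stay as the last step left them, time stands still between calls to the robot, and variables do not carry over. Pictures are saved under pics/ and viewed, at most 10 in all, crops included, and the job is handed in when it is done.

Besides the shell and the picture viewer there is one more tool, called after "Call:" by a JSON object that holds its "api" and its "payload", one argument or row to a line. jog_arm: Moves the arm, as the interface text tells. Its arguments: {"type":"object","properties":{"targets":{"type":"array","items":{"type":"array","items":{"type":"array","items":{"type":"number","minimum":-1,"maximum":1}}}},"squeeze":{"type":"number"}},"required":["targets"]}

```bash
mkdir -p pics; ls; python3 - <<'E'
from rig import telemetry, cams, workorder
import cv2,numpy as np
s=telemetry.get_state();print(s)
a=cams.capture("scene");b=cams.capture("top")
np.save("scene0.npy",a);np.save("top0.npy",b)
for n in("scene","top","wrist"):print(n,cams.camera_info(n))
im=np.vstack([a,b])[:,:,::-1]
cv2.imwrite("pics/scene0.png",a[:,:,::-1]);cv2.imwrite("pics/top0.png",b[:,:,::-1])
E
```

```text
pics
{'time': 0.0, 'qpos': array([-1.22920752,  0.69000783, -0.19451393,  1.56632755,  0.15732012,
        0.90247393, -0.215109  ]), 'joint_velocities': array([-0.00044409, -0.00066097, -0.00252676,  0.00077807,  0.00058103,
       -0.00185896,  0.00113971]), 'joint_torque': array([ 2.40491945e-04, -5.27553749e+01, -1.26716472e+00, -1.53431386e+01,
       -5.26967773e-02,  6.47426277e-03,  1.81672212e-04]), 'tool_pos': array([0.1892077 , 0.59502236, 0.23789953]), 'orientation': array([-4.81412721e-01, -3.10434623e+00,  2.85503064e-03]), 'ft_force': array([-0.02036312, -0.30499288,  0.4183805 ]), 'wrist_torque': array([ 0.04260122,  0.03149179, -0.00547847]), 'grip_force': 0.0, 'gripper_width': 0.08788423770773016}
scene {'fx': 361.315457951198, 'fy': 361.315457951198, 'cx': 252.96601950264338, 'cy': 192.096054572882, 'R': array([[-0.617779  ,  0.78606178,  0.02135388],
       [ 0.51006708,  0.42124237, -0.74992429],
       [-0.59848198, -0.45239556, -0.66117893]]), 't': array([ 0.27656746, -0.20300122,  1.18659561])}
top {'fx': 411.9939867321868, 'fy': 411.9939867321868, 'cx': 251.5962236441778, 'cy': 187.01734774488438, 'R': array([[ 0.02002811, -0.99977461,  0.00704302],
       [-0.98751546, -0.02088242, -0.15613182],
       [ 0.1562437 , -0.00382806, -0.98771112]]), 't': array([-0.00779218,  0.50274052,  0.98644986])}
wrist {'fx': 297.3186396354542, 'fy': 297.3186396354542, 'cx': 249.92722204682056, 'cy': 192.3550529365601, 'R': array([[ 0.30333293,  0.95288282, -0.00186056],
       [ 0.92152731, -0.29285358,  0.25499844],
       [ 0.24243877, -0.07906398, -0.96693967]]), 't': array([-0.62322701, -0.03448034,  0.38968161])}
```

View pics/top0.png

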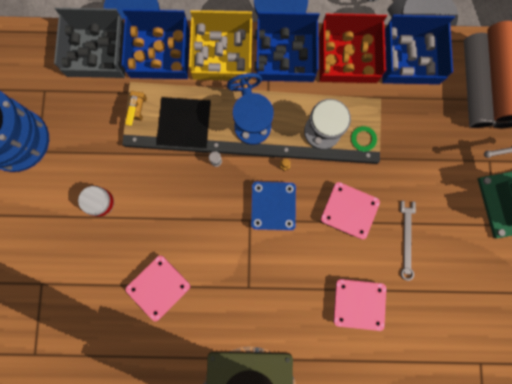

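View pics/scene0.png

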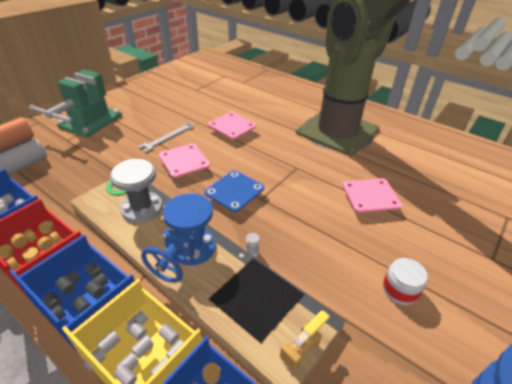

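The top view shows the blue plate with four bolt holes at (273,205), the mat at (184,123), the nipple at (215,158), the plug at (286,163), the gate valve at (253,117) and the spool at (329,120). The pink plates at (350,210), (360,304) and (158,288) are look-alikes. The only blue plate is the one at (273,205); blue bins sit behind the deck. Next I'll measure and confirm with an enlarged crop.

```bash
cat > h.py <<'E'
import cv2,numpy as np
from rig import telemetry,cams
from scipy.spatial.transform import Rotation as Ro
def ray(n,uv,ci=None):
    c=ci or cams.camera_info(n);uv=np.atleast_2d(uv).astype(float)
    p=np.c_[(uv[:,0]-c['cx'])/c['fx'],(uv[:,1]-c['cy'])/c['fy']]
    if n=='wrist':
        r=np.linalg.norm(p,axis=1)+1e-12
        d=np.c_[p/r[:,None]*np.sin(r)[:,None],np.cos(r)]
    else:d=np.c_[p,np.ones(len(p))]
    R,t=np.array(c['R']),np.array(c['t'])
    return -R.T@t,d@R
def plane(n,uv,z,ci=None):
    o,d=ray(n,uv,ci);return o+d*((z-o[2])/d[:,2])[:,None]
def big(mask,near=None):
    cs,_=cv2.findContours(mask.astype(np.uint8),cv2.RETR_EXTERNAL,cv2.CHAIN_APPROX_NONE)
    if near is not None:
        cs=[c for c in cs if cv2.contourArea(c)>20]
        return min(cs,key=lambda c:np.linalg.norm(c.reshape(-1,2).mean(0)-near))
    return max(cs,key=cv2.contourArea)
def rect(P):
    (c,wh,a)=cv2.minAreaRect((P[:,:2]*1000).astype(np.float32));return np.round(c,1),np.round(wh,1),round(a,2)
def blue(im):
    i=im.astype(int);return (i[:,:,2]>i[:,:,0]+50)&(i[:,:,2]>i[:,:,1]+25)
def st():
    s=telemetry.get_state();R=Ro.from_rotvec(s['orientation']).as_matrix()
    print('t',round(s['time'],2),'p',s['tool_pos'].round(4),'R',R.round(3).tolist(),'F',s['ft_force'].round(1),'q',s['qpos'].round(2),'w',round(s['gripper_width'],3));return s,R
E
python3 - <<'E'
from h import *
im=np.load("top0.npy");hsv=cv2.cvtColor(im,cv2.COLOR_RGB2HSV)
c=big(blue(im),(273,205)).reshape(-1,2);print('cover',rect(plane('top',c,.027)))
m=im.max(2)<45;c=big(m,(184,123)).reshape(-1,2);print('mat',rect(plane('top',c,.029)))
# deck dark steel edge: strip
g=im.astype(int);d=(g.max(2)<95)&(g.max(2)-g.min(2)<30)
cols=range(130,380,6);pts=[]
for u in cols:
    v=[v for v in range(135,170) if d[v,u]]
    if v:pts.append((u,max(v)))
pts=np.array(pts);P=plane('top',pts+[0,.5],.0);k=np.polyfit(P[:,1],P[:,0],1)
for _ in range(5):
    r=P[:,0]-np.polyval(k,P[:,1]);ok=abs(r)<.004;k=np.polyfit(P[ok,1],P[ok,0],1)
print('edge z0',k,ok.sum(),len(P))
for n,uv,z in(('nipple',(215,158),.05),('plug',(286,161),.038)):print(n,plane('top',[uv],z))
big_=cv2.resize(im[60:250,100:400],None,fx=2.6,fy=2.6,interpolation=cv2.INTER_CUBIC)
cv2.imwrite("pics/crop.png",big_[:,:,::-1])
E
```

```text
cover (array([459.9, -52.1]), array([108.6, 116.9]), 89.33)
mat (array([669. , 183.2]), array([129.5, 129.4]), 87.63)
edge z0 [0.04629321 0.59424069] 40 42
nipple [[0.5723635  0.09519275 0.05      ]]
plug [[ 0.57124915 -0.08282165  0.038     ]]
```

View pics/crop.png

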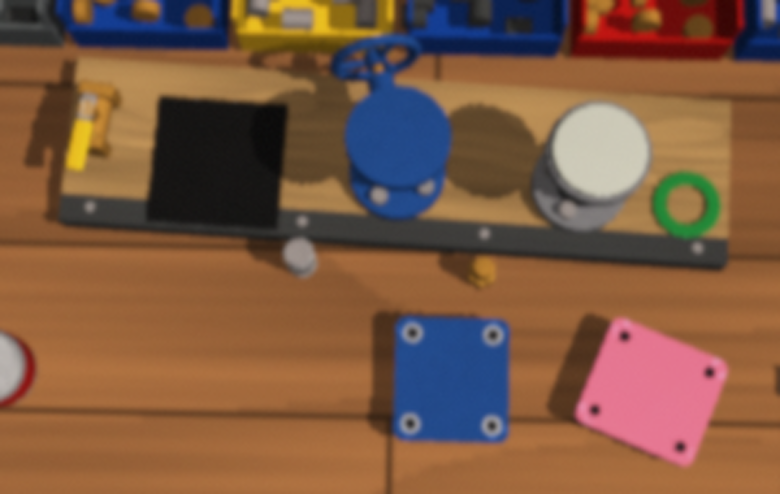

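The crop confirms the blue plate with four steel bolt eyes at (450,380) in the crop as the cover; the neighbour at (652,392) is pink. The free mat is the left bay at (218,160) in the crop.

Measured: cover centre (0.460, -0.052), yaw about -0.01. Mat centre (0.669, 0.183), deck yaw about -0.044. Sizes agree with the description.

```bash
cat >> h.py <<'E'
def pose(yaw,th=0):  # yaw = heading of -x_tool (deg); th = tilt of z towards heading
    a,t=np.radians([yaw,th]);f=np.array([np.cos(a),np.sin(a),0]);u=np.array([0,0,1.])
    z=f*np.sin(t)-u*np.cos(t);x=-f*np.cos(t)-u*np.sin(t);return np.c_[x,np.cross(z,x),z]
def goto(ps):  # ps: list of (xyz,yaw,tilt): printed chained relative calls
    s,R=st();p=s['tool_pos']
    for q,y,t in ps:
        R2=pose(y,t);d=R.T@(np.array(q)-p)
        w=Ro.from_matrix(R.T@R2).as_rotvec()
        print('->',q,y,t,'shift',(d/.75).round(4),'turn',(w/2/np.pi).round(4),'rows',round(max(np.linalg.norm(d)/.0417,np.degrees(np.linalg.norm(w))/7.16),1))
        p,R=np.array(q),R2
E
python3 - <<'E'
from h import *
im=np.load("top0.npy")
print(plane('top',[(322,215),(95,200),(137,105)],.027))
goto([((.35,.45,.22),-50,0),((.44,.2,.2),-92.5,0),((.455,-.0,.2),-92.5,0),((.458,-.130,.12),-92.5,0),((.458,-.130,.011),-92.5,0)])
E
```

```text
[[ 0.43775874 -0.17468896  0.027     ]
 [ 0.4636154   0.39353898  0.027     ]
 [ 0.71413112  0.30444421  0.027     ]]
t 0.1 p [0.1893 0.5951 0.238 ] R [[-0.953, 0.303, -0.0], [0.303, 0.953, -0.002], [-0.0, -0.002, -1.0]] F [-0.8  0.2  0. ] q [-1.23  0.69 -0.19  1.57  0.16  0.9  -0.22] w 0.088
-> (0.35, 0.45, 0.22) -50 0 shift [-0.2628 -0.1194  0.0242] turn [-0.0002  0.0001  0.0899] rows 5.2
-> (0.44, 0.2, 0.2) -92.5 0 shift [-0.3325 -0.1223  0.0267] turn [0.     0.     0.1181] rows 6.4
-> (0.455, -0.0, 0.2) -92.5 0 shift [-0.2655  0.0316  0.    ] turn [0. 0. 0.] rows 4.8
-> (0.458, -0.13, 0.12) -92.5 0 shift [-0.173   0.0116  0.1067] turn [0. 0. 0.] rows 3.7
-> (0.458, -0.13, 0.011) -92.5 0 shift [0.     0.     0.1453] turn [0. 0. 0.] rows 2.6
```

Call:
{"api": "jog_arm", "payload": {
  "targets": [
    [[-0.27,-0.053,-0.024,0.005,0,0,0.018],[-0.27,-0.106,-0.048,0.01,0,0,0.036],[-0.27,-0.159,-0.072,0.015,0,0,0.054],[-0.27,-0.21,-0.096,0.02,0,0,0.072],[-0.27,-0.263,-0.119,0.024,0,0,0.09]]
  ]
}}

```text
time: 0.52
tool_pos: [0.3444, 0.4548, 0.2209]
orientation: [-1.336, -2.843, 0.002]
ft_force: [0.2, 0.3, 0.9]
gripper_width: 0.0571
grip_force: 0.0
```

Call:
{"api": "jog_arm", "payload": {
  "targets": [
    [[-0.27,-0.05,-0.018,0.004,0,0,0.019],[-0.27,-0.1,-0.036,0.008,0,0,0.038],[-0.27,-0.15,-0.055,0.012,0,0,0.057],[-0.27,-0.2,-0.073,0.016,0,0,0.076],[-0.27,-0.25,-0.09,0.02,0,0,0.095]]
  ]
}}

```text
time: 0.93
tool_pos: [0.4123, 0.2677, 0.2061]
orientation: [-2.113, -2.324, 0.001]
ft_force: [0.5, 0.3, 0.0]
gripper_width: 0.0561
grip_force: 0.0
```

```bash
python3 - <<'E'
from h import *
goto([((.455,-.0,.2),-92.5,0),((.458,-.130,.12),-92.5,0),((.458,-.130,.011),-92.5,0)])
E
```

```text
t 0.93 p [0.4123 0.2677 0.2061] R [[-0.095, 0.995, -0.0], [0.995, 0.095, -0.0], [-0.0, -0.0, -1.0]] F [0.5 0.3 0. ] q [-0.72  0.57  0.08  2.   -0.08  0.57 -0.49] w 0.056
-> (0.455, -0.0, 0.2) -92.5 0 shift [-0.3607  0.0228  0.0083] turn [-0.0001  0.      0.0221] rows 6.5
-> (0.458, -0.13, 0.12) -92.5 0 shift [-0.173   0.0116  0.1067] turn [0. 0. 0.] rows 3.7
-> (0.458, -0.13, 0.011) -92.5 0 shift [0.     0.     0.1453] turn [0. 0. 0.] rows 2.6
```

Call:
{"api": "jog_arm", "payload": {
  "targets": [
    [[-0.27,-0.055,0.004,0.001,0,0,0.011],[-0.27,-0.11,0.008,0.003,0,0,0.022],[-0.27,-0.165,0.012,0.005,0,0,0.022],[-0.27,-0.22,0.016,0.007,0,0,0.022],[-0.27,-0.27,0.02,0.008,0,0,0.022]]
  ]
}}

```text
time: 1.35
tool_pos: [0.4472, 0.0672, 0.2001]
orientation: [-2.263, -2.179, 0.002]
ft_force: [1.1, 0.2, 0.2]
gripper_width: 0.0559
grip_force: 0.0
```

Call:
{"api": "jog_arm", "payload": {
  "targets": [
    [[-0.27,-0.05,0.004,0.02,0,0,0],[-0.27,-0.1,0.007,0.04,0,0,0],[-0.27,-0.15,0.01,0.06,0,0,0],[-0.27,-0.2,0.012,0.08,0,0,0],[-0.27,-0.24,0.014,0.1,0,0,0]]
  ]
}}

```text
time: 1.77
tool_pos: [0.4508, -0.1136, 0.1245]
orientation: [2.265, 2.177, -0.001]
ft_force: [1.0, 0.2, 0.4]
gripper_width: 0.0562
grip_force: 0.0
```

```bash
python3 - <<'E'
from h import *
goto([((.458,-.131,.06),-92.5,0),((.458,-.131,.011),-92.5,0)])
E
```

```text
t 1.77 p [ 0.4508 -0.1136  0.1245] R [[0.04, 0.999, -0.0], [0.999, -0.04, -0.001], [-0.001, -0.0, -1.0]] F [1.  0.2 0.4] q [ 0.15  0.69 -0.01  2.15  0.01  0.3   0.09] w 0.056
-> (0.458, -0.131, 0.06) -92.5 0 shift [-0.0227  0.0106  0.086 ] turn [-0.      0.0001  0.0006] rows 1.6
-> (0.458, -0.131, 0.011) -92.5 0 shift [0.     0.     0.0653] turn [0. 0. 0.] rows 1.2
```

Call:
{"api": "jog_arm", "payload": {
  "targets": [
    [[-0.27,-0.02,0.01,0.03,0,0,0],[-0.27,-0.02,0.01,0.06,0,0,0],[-0.27,-0.02,0.01,0.08,0,0,0],[-0.27,-0.02,0.01,0.08,0,0,0],[-0.27,-0.02,0.01,0.08,0,0,0]]
  ]
}}

```text
time: 2.18
tool_pos: [0.4576, -0.1256, 0.0648]
orientation: [-2.261, -2.178, 0.002]
ft_force: [-0.4, 0.4, 0.6]
gripper_width: 0.0562
grip_force: 0.0
```

```bash
python3 - <<'E'
from h import *
goto([((.458,-.131,.011),-92.5,0)])
E
```

```text
t 2.18 p [ 0.4576 -0.1256  0.0648] R [[0.038, 0.999, -0.002], [0.999, -0.038, 0.001], [0.001, -0.002, -1.0]] F [-0.4  0.4  0.6] q [ 0.17  0.82 -0.01  2.14  0.03  0.18  0.11] w 0.056
-> (0.458, -0.131, 0.011) -92.5 0 shift [-0.0072  0.0009  0.0718] turn [-0.0003 -0.0001  0.001 ] rows 1.3
```

Call:
{"api": "jog_arm", "payload": {
  "targets": [
    [[-0.27,-0.006,0.001,0.035,0,0,0.001],[-0.27,-0.006,0.001,0.07,0,0,0.001],[-0.27,-0.004,0.001,0.071,0,0,0.001],[-0.27,0.008,0.001,0.071,0,0,0.001],[-0.27,0.018,0.001,0.071,0,0,0.001]]
  ]
}}

```text
time: 2.6
tool_pos: [0.4595, -0.1119, 0.0134]
orientation: [2.27, 2.171, 0.0]
ft_force: [0.1, -0.7, -0.3]
gripper_width: 0.0559
grip_force: 0.3
```

Call:
{"api": "jog_arm", "payload": {
  "targets": [
    [[-0.27,0.012,0,0,0,0,0],[-0.27,0.026,0,0,0,0,0],[-0.27,0.04,0,0,0,0,0],[-0.27,0.055,0,0,0,0,0],[-0.27,0.07,0,0,0,0,0]]
  ]
}}

```text
time: 3.02
tool_pos: [0.4636, -0.0587, 0.0138]
orientation: [-2.268, -2.172, 0.001]
ft_force: [-0.6, -2.7, -1.4]
gripper_width: 0.0561
grip_force: 1.0
```

```bash
python3 - <<'E'
from h import *
goto([((.470,.128,.011),-92.5,0)])
im=cams.capture('top');P=plane('top',big(blue(im),(250,205)).reshape(-1,2),.027);print(rect(P))
cv2.imwrite('pics/a.png',im[:,:,::-1])
E
```

```text
t 3.02 p [ 0.4636 -0.0587  0.0138] R [[0.043, 0.999, -0.002], [0.999, -0.043, 0.0], [0.0, -0.002, -1.0]] F [-0.6 -2.7 -1.4] q [ 0.03  0.93 -0.    2.17  0.02  0.04 -0.04] w 0.056
-> (0.47, 0.128, 0.011) -92.5 0 shift [ 0.249  -0.0022  0.0038] turn [-0.0003 -0.0001  0.0001] rows 4.5
(array([458.6,  44.3]), array([95.7, 32.4]), 1.38)
```

Call:
{"api": "jog_arm", "payload": {
  "targets": [
    [[-0.27,0.015,0,0,0,0,0],[-0.27,0.03,0,0,0,0,0],[-0.27,0.045,0,0,0,0,0],[-0.27,0.06,0,0,0,0,0],[-0.27,0.075,0,0,0,0,0]]
  ]
}}

```text
time: 3.48
tool_pos: [0.4661, -0.0033, 0.0137]
orientation: [-2.269, -2.17, 0.004]
ft_force: [0.1, -4.8, 3.8]
gripper_width: 0.056
grip_force: 2.2
```

Call:
{"api": "jog_arm", "payload": {
  "targets": [
    [[-0.27,0.015,0,0,0,0,0],[-0.27,0.03,0,0,0,0,0],[-0.27,0.045,0,0,0,0,0],[-0.27,0.058,0,0,0,0,0],[-0.27,0.07,0,0,0,0,0]]
  ]
}}

```text
time: 3.9
tool_pos: [0.4682, 0.0497, 0.0136]
orientation: [-2.267, -2.171, 0.004]
ft_force: [-0.1, -4.8, 4.0]
gripper_width: 0.0557
grip_force: 2.2
```

Call:
{"api": "jog_arm", "payload": {
  "targets": [
    [[-0.27,0.01,0,0,0,0,0],[-0.27,0.02,0,0,0,0,0],[-0.27,0.028,0,0,0,0,0],[-0.27,0.036,0,0,0,0,0],[-0.27,0.042,0,0,0,0,0]]
  ]
}}

```text
time: 4.32
tool_pos: [0.4697, 0.0807, 0.0135]
orientation: [-2.267, -2.17, 0.004]
ft_force: [0.1, -3.8, 3.3]
gripper_width: 0.0556
grip_force: 2.0
```

```bash
python3 - <<'E'
from h import *
goto([((.470,.128,.011),-92.5,0)])
E
```

```text
t 4.32 p [0.4697 0.0807 0.0135] R [[0.044, 0.999, -0.004], [0.999, -0.044, 0.001], [0.0, -0.004, -1.0]] F [ 0.1 -3.8  3.3] q [-0.27  0.93  0.01  2.14 -0.08  0.07 -0.23] w 0.056
-> (0.47, 0.128, 0.011) -92.5 0 shift [ 0.063  -0.0024  0.0034] turn [-0.0006 -0.0001  0.    ] rows 1.1
```

Call:
{"api": "jog_arm", "payload": {
  "targets": [
    [[-0.27,0.011,0,0,0,0,0],[-0.27,0.022,0,0,0,0,0],[-0.27,0.033,0,0,0,0,0],[-0.27,0.042,0,0,0,0,0],[-0.27,0.048,0,0,0,0,0]]
  ]
}}

```text
time: 4.73
tool_pos: [0.4714, 0.1175, 0.0135]
orientation: [-2.266, -2.171, 0.003]
ft_force: [-0.7, -2.8, 1.7]
gripper_width: 0.056
grip_force: 1.8
```

Call:
{"api": "jog_arm", "payload": {
  "targets": [
    [[-0.27,0.005,0,0,0,0,0],[-0.27,0.007,0,0,0,0,0],[-0.27,0.007,0,0,0,0,0],[-0.27,0.007,0,0,0,0,0]]
  ]
}}

```text
time: 5.07
tool_pos: [0.4717, 0.1221, 0.0135]
orientation: [-2.266, -2.171, 0.002]
ft_force: [0.4, 0.7, -0.1]
gripper_width: 0.0557
grip_force: 0.0
```

```bash
python3 - <<'E'
from h import *
goto([((.470,.128,.011),-92.5,0)])
E
```

```text
t 5.07 p [0.4717 0.1221 0.0135] R [[0.043, 0.999, -0.003], [0.999, -0.043, 0.002], [0.001, -0.003, -1.0]] F [ 0.4  0.7 -0.1] q [-0.35  0.93  0.01  2.11 -0.12  0.1  -0.27] w 0.056
-> (0.47, 0.128, 0.011) -92.5 0 shift [ 0.0077 -0.0026  0.0033] turn [-0.0005 -0.0002  0.0001] rows 0.2
```

Call:
{"api": "jog_arm", "payload": {
  "targets": [
    [[-0.27,-0.025,0,0,0,0,0],[-0.27,-0.05,0,0,0,0,0],[-0.27,-0.06,-0.02,-0.05,0,0,0],[-0.27,-0.08,-0.06,-0.1,0,0,0],[-0.27,-0.1,-0.1,-0.15,0,0,0]]
  ]
}}

```text
time: 5.48
tool_pos: [0.4039, 0.0543, 0.1136]
orientation: [-2.267, -2.17, 0.003]
ft_force: [-0.7, -0.5, 0.8]
gripper_width: 0.0561
grip_force: 0.0
```

Call:
{"api": "jog_arm", "payload": {
  "targets": [
    [[-0.27,-0.05,0,-0.03,0,0,-0.018],[-0.27,-0.1,0,-0.06,0,0,-0.036],[-0.27,-0.13,0,-0.09,0,0,-0.054],[-0.27,-0.15,0,-0.1,0,0,-0.072],[-0.27,-0.17,0,-0.1,0,0,-0.09]]
  ]
}}

```text
time: 5.9
tool_pos: [0.4003, -0.0746, 0.1905]
orientation: [1.567, 2.721, 0.001]
ft_force: [0.3, 0.2, -0.2]
gripper_width: 0.0559
grip_force: 0.0
```

```bash
cat > fk.py <<'E'
import numpy as np,itertools
from scipy.spatial.transform import Rotation as Ro
from scipy.optimize import least_squares
def fk(p,sg,Q):
    h,L1,L2,L3,o1,o7=p;R=np.eye(3);x=np.zeros(3);L=[0,h,0,L1,0,L2,0]
    for i in range(7):
        x=x+R@[0,0,L[i]]
        a=sg[i]*Q[i]+(o1 if i==0 else o7 if i==6 else 0)
        R=R@Ro.from_rotvec([0,a,0] if i%2 else [0,0,a]).as_matrix()
    return x+R@[0,0,L3],R
E
python3 - <<'E'
from h import *
from fk import *
s,R=st()
im=cams.capture('top');P=plane('top',big(blue(im),(190,200)).reshape(-1,2),.027);print(rect(P))
cv2.imwrite('pics/b.png',im[:,:,::-1])
def pz(x,y,z,h): return np.array([x,y,z]),pose(h)
D=[([-1.22920752,.69000783,-.19451393,1.56632755,.15732012,.90247393,-.215109],pz(.1892,.595,.2379,-17.6)),
([-.72,.57,.08,2.0,-.08,.57,-.49],pz(.4123,.2677,.2061,-84.5)),([.15,.69,-.01,2.15,.01,.3,.09],pz(.4508,-.1136,.1245,-92.3)),
([.03,.93,0,2.17,.02,.04,-.04],pz(.4636,-.0587,.0138,-92.5)),([-.35,.93,.01,2.11,-.12,.1,-.27],pz(.4717,.1221,.0135,-92.5)),(s['qpos'],(s['tool_pos'],R))]
best=[]
for c in itertools.product([1,-1],repeat=4):
  for o7 in(-1.5,0,1.5,3):
    sg=[c[0],1,c[1],1,c[2],1,c[3]]
    def f(p):
        r=[]
        for q,(x,RR) in D:
            a,b=fk(p,sg,q);r+=list((a-x)*5)+list((b-RR).ravel())
        return np.r_[r,[(p[3]-.25)*.01]]
    o=least_squares(f,[.3,.56,.34,.28,0,o7]);best.append((o.cost,sg,o.x.round(3)))
best.sort(key=lambda b:b[0])
for b in best[:4]:print(b)
E
```

```text
t 5.9 p [ 0.4003 -0.0746  0.1905] R [[-0.502, 0.865, 0.002], [0.865, 0.502, -0.0], [-0.001, 0.002, -1.0]] F [ 0.3  0.2 -0.2] q [ 0.2   0.52 -0.19  2.24  0.24  0.4   0.33] w 0.056
(array([472.4, 187.1]), array([108. , 116.4]), 86.61)
(np.float64(0.003351613524762542), [-1, 1, -1, 1, -1, 1, -1], array([-0.144,  0.566,  0.345, -0.162, -0.091,  1.478]))
(np.float64(0.003351613524762575), [-1, 1, -1, 1, -1, 1, -1], array([-0.144,  0.566,  0.345, -0.162, -0.091,  1.478]))
(np.float64(0.0033516135247626242), [-1, 1, -1, 1, -1, 1, -1], array([-0.144,  0.566,  0.345, -0.162, -0.091,  1.478]))
(np.float64(0.003351613524762674), [-1, 1, -1, 1, -1, 1, -1], array([-0.144,  0.566,  0.345, -0.162, -0.091,  1.478]))
```

View pics/b.png

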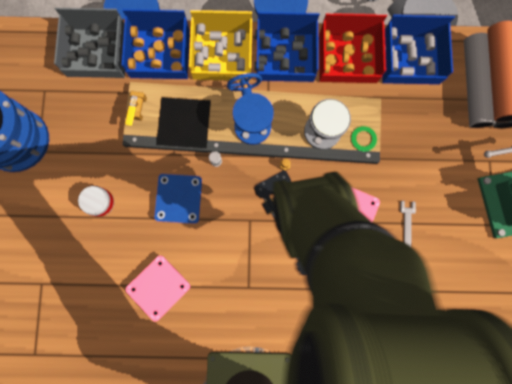

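The top view shows the cover now at (178,198), clear of the nipple at (215,158), with the arm off to the right. It measures (0.472, 0.187), yaw about -3.4°, roughly 5 mm short to the left. Tilting forward this close in needs the wrist on the other side (joint 5 → π), so I'll swing the tool round via the right.

```bash
cat >> h.py <<'E'
_p=pose
def pose(yaw,th=0):
    if np.ndim(th)==0:return _p(yaw,th)
    th,b=th;a=np.radians(yaw);f=np.array([np.cos(a),np.sin(a),0])
    return Ro.from_rotvec(-np.radians(b)*f).as_matrix()@_p(yaw,th)
E
python3 - <<'E'
from h import *
goto([((.4,.0,.22),-30,(0,0)),((.4,.12,.22),-2.5,(10,18)),((.4,.14,.22),-2.5,(24,25)),((.4,.15,.22),-2.5,(45,20)),((.4,.15,.22),-2.5,(50,0))])
E
```

```text
t 5.95 p [ 0.3993 -0.0774  0.1896] R [[-0.503, 0.864, -0.0], [0.864, 0.503, -0.002], [-0.001, -0.001, -1.0]] F [-0.5 -2.2  0. ] q [ 0.2   0.52 -0.19  2.25  0.25  0.4   0.34] w 0.056
-> (0.4, 0.0, 0.22) -30 (0, 0) shift [ 0.0887  0.0526 -0.0408] turn [-0.0002  0.0001 -0.0828] rows 4.2
-> (0.4, 0.12, 0.22) -2.5 (10, 18) shift [0.08   0.1386 0.    ] turn [ 0.0423 -0.039  -0.0799] rows 5.0
-> (0.4, 0.14, 0.22) -2.5 (24, 25) shift [-0.0003  0.0253 -0.0083] turn [ 0.0186 -0.0388 -0.0057] rows 2.2
-> (0.4, 0.15, 0.22) -2.5 (45, 20) shift [-0.0018  0.0121 -0.0054] turn [-0.0115 -0.0583  0.0079] rows 3.0
-> (0.4, 0.15, 0.22) -2.5 (50, 0) shift [0. 0. 0.] turn [-0.0375 -0.0137  0.041 ] rows 2.9
```

Call:
{"api": "jog_arm", "payload": {
  "targets": [
    [[-0.27,0.022,0.013,-0.01,0,0,-0.018],[-0.27,0.044,0.026,-0.02,0,0,-0.036],[-0.27,0.066,0.039,-0.03,0,0,-0.054],[-0.27,0.089,0.053,-0.04,0,0,-0.072],[-0.27,0.089,0.053,-0.04,0,0,-0.083]]
  ]
}}

```text
time: 6.37
tool_pos: [0.4015, 0.0096, 0.2195]
orientation: [-0.804, -3.036, -0.006]
ft_force: [1.2, -0.0, -0.5]
gripper_width: 0.0561
grip_force: 0.0
```

Call:
{"api": "jog_arm", "payload": {
  "targets": [
    [[-0.27,0.016,0.028,0,0.008,-0.008,-0.016],[-0.27,0.032,0.056,0,0.017,-0.016,-0.032],[-0.27,0.048,0.084,0,0.025,-0.024,-0.048],[-0.27,0.064,0.112,0,0.034,-0.031,-0.064],[-0.27,0.08,0.139,0,0.042,-0.039,-0.08]]
  ]
}}

```text
time: 6.78
tool_pos: [0.4012, 0.1277, 0.2184]
orientation: [0.031, 2.942, -0.463]
ft_force: [0.4, -0.5, 0.1]
gripper_width: 0.0561
grip_force: 0.0
```

```bash
python3 - <<'E'
from h import *
goto([((.4,.14,.22),-2.5,(10,25)),((.4,.14,.22),-2.5,(24,25)),((.4,.15,.22),-2.5,(45,20)),((.4,.15,.22),-2.5,(50,0))])
E
```

```text
t 6.78 p [0.4012 0.1277 0.2184] R [[-0.987, 0.046, 0.157], [-0.005, 0.952, -0.307], [-0.164, -0.304, -0.939]] F [ 0.4 -0.5  0.1] q [-0.56  0.51 -0.19  2.21  0.74  0.67  0.18] w 0.056
-> (0.4, 0.14, 0.22) -2.5 (10, 25) shift [ 0.0011  0.0149 -0.0072] turn [ 0.0199 -0.0006 -0.0041] rows 1.0
-> (0.4, 0.14, 0.22) -2.5 (24, 25) shift [0. 0. 0.] turn [ 0.     -0.0389  0.    ] rows 2.0
-> (0.4, 0.15, 0.22) -2.5 (45, 20) shift [-0.0018  0.0121 -0.0054] turn [-0.0115 -0.0583  0.0079] rows 3.0
-> (0.4, 0.15, 0.22) -2.5 (50, 0) shift [0. 0. 0.] turn [-0.0375 -0.0137  0.041 ] rows 2.9
```

Call:
{"api": "jog_arm", "payload": {
  "targets": [
    [[-0.27,0,0.007,-0.003,0.009,-0.015,-0.002],[-0.27,0,0.015,-0.006,0.018,-0.03,-0.004],[-0.27,0,0.015,-0.006,0.019,-0.04,-0.004]]
  ]
}}

```text
time: 7.03
tool_pos: [0.4001, 0.1425, 0.2182]
orientation: [-0.05, 2.669, -0.592]
ft_force: [0.1, -0.6, -0.4]
gripper_width: 0.0558
grip_force: 0.0
```

Call:
{"api": "jog_arm", "payload": {
  "targets": [
    [[-0.27,0,0.003,-0.001,-0.003,-0.015,0.002],[-0.27,-0.001,0.006,-0.003,-0.006,-0.03,0.004],[-0.27,-0.002,0.009,-0.004,-0.009,-0.045,0.006],[-0.27,-0.002,0.012,-0.005,-0.011,-0.058,0.008]]
  ]
}}

```text
time: 7.37
tool_pos: [0.3993, 0.1378, 0.2158]
orientation: [-0.084, 2.46, -0.552]
ft_force: [-0.5, -1.4, -0.7]
gripper_width: 0.0557
grip_force: 0.0
```

```bash
python3 - <<'E'
from h import *
goto([((.4,.15,.22),-2.5,(45,20)),((.4,.15,.22),-2.5,(50,0)),((.38,.19,.1),-2.5,(45,0))])
E
```

```text
t 7.37 p [0.3993 0.1378 0.2158] R [[-0.812, 0.068, 0.579], [-0.186, 0.911, -0.368], [-0.553, -0.407, -0.727]] F [-0.5 -1.4 -0.7] q [-0.93  0.64 -0.15  2.52  1.54  0.84 -0.96] w 0.056
-> (0.4, 0.15, 0.22) -2.5 (45, 20) shift [-0.0069  0.0126 -0.0096] turn [-0.0114 -0.0234  0.0038] rows 1.3
-> (0.4, 0.15, 0.22) -2.5 (50, 0) shift [0. 0. 0.] turn [-0.0375 -0.0137  0.041 ] rows 2.9
-> (0.38, 0.19, 0.1) -2.5 (45, 0) shift [0.1412 0.0521 0.0807] turn [0.     0.0139 0.    ] rows 3.1
```

```bash
cat > fit.py <<'E'
from h import *
from fk import *
def pz(x,y,z,h): return np.array([x,y,z]),_p(h)
s,R=st()
D=[([-1.22920752,.69000783,-.19451393,1.56632755,.15732012,.90247393,-.215109],pz(.1892,.595,.2379,-17.6)),
([.03,.93,0,2.17,.02,.04,-.04],pz(.4636,-.0587,.0138,-92.5)),([-.35,.93,.01,2.11,-.12,.1,-.27],pz(.4717,.1221,.0135,-92.5)),([.2,.52,-.19,2.25,.25,.4,.34],(np.array([.3993,-.0774,.1896]),np.array([[-0.503,0.864,0],[0.864,0.503,-.002],[0,0,-1]]))),
([-.56,.51,-.19,2.21,.74,.67,.18],(np.array([.4012,.1277,.2184]),np.array([[-0.987,.046,.157],[-.005,.952,-.307],[-.164,-.304,-.939]]))),(s['qpos'],(s['tool_pos'],R))]
sg=[-1,1,-1,1,-1,1,-1]
def f(p):
    r=[]
    for q,(x,RR) in D:
        a,b=fk(p,sg,q);r+=list((a-x)*5)+list((b-RR).ravel())
    return r
o=least_squares(f,[.3,.56,.34,.28,-.09,1.478]);print(o.cost,o.x.round(3))
for q,(x,RR) in D:
    a,b=fk(o.x,sg,q);print((a-x).round(3),abs(b-RR).max().round(3))
P=o.x;np.save('P.npy',P)
lo=np.array([-3.01,-.46,-1.47,.13,-1,.04,-2.66])+.02;hi=np.array([3.01,2.08,1.51,2.56,4.14,2.09,2.66])-.02
def ik(x,RR,q0):
    g=lambda q:np.r_[(fk(P,sg,q)[0]-x)*5,(fk(P,sg,q)[1]-RR).ravel(),1e-3*(q-q0)]
    o=least_squares(g,np.clip(q0,lo+.01,hi-.01),bounds=(lo,hi));return o.x,np.linalg.norm(fk(P,sg,o.x)[0]-x),np.linalg.norm(fk(P,sg,o.x)[1]-RR)
if __name__=='__main__':
    for name,x,th in [('near40',(.39,.19,.03),40),('near30',(.39,.19,.03),30),('hook45',(.475,.19,.01),45),('hook35',(.475,.19,.01),35),('hook20',(.475,.19,.01),20),('hook0',(.475,.19,.01),0),('up45',(.5,.19,.08),45),('up45',(.55,.19,.12),45),('home40',(.6,.19,.033),40),('home0',(.6,.19,.033),0)]:
        for h in(-2.5,177.5):
          for q5 in(3.0,1.5,0):
            for q3 in (0,.8,-.8):
              q,e,r=ik(np.array(x),_p(h,th) if h<0 else _p(-2.5,th)@np.diag([-1,-1,1]),np.array([-.5,.9,q3,2,q5,.5,-1.]))
              if e<.004 and r<.06:print(name,h,q5,q.round(2),e.round(4),r.round(3))
E
python3 fit.py
```

```text
t 7.37 p [0.3993 0.1378 0.2158] R [[-0.812, 0.068, 0.579], [-0.186, 0.911, -0.368], [-0.553, -0.407, -0.727]] F [-0.5 -1.4 -0.7] q [-0.93  0.64 -0.15  2.52  1.54  0.84 -0.96] w 0.056Traceback (most recent call last):
  File "fit.py", line 5, in <module>
    D=[([-1.22920752,.69000783,-.19451393,1.56632755,.15732012,.90247393,-.215109],pz(.1892,.595,.2379,-17.6)),
                                                                                   ~~^^^^^^^^^^^^^^^^^^^^^^^^
  File "fit.py", line 3, in pz
    def pz(x,y,z,h): return np.array([x,y,z]),_p(h)
                                              ^^
NameError: name '_p' is not defined. Did you mean: 'np'?
```

```bash
sed -i 's/^from fk import/from h import _p\nfrom fk import/' fit.py; time timeout 300 python3 fit.py
```

```text
t 7.37 p [0.3993 0.1378 0.2158] R [[-0.812, 0.068, 0.579], [-0.186, 0.911, -0.368], [-0.553, -0.407, -0.727]] F [-0.5 -1.4 -0.7] q [-0.93  0.64 -0.15  2.52  1.54  0.84 -0.96] w 0.056
0.015239268893302457 [ 0.357  0.573  0.342  0.348 -0.082  1.494]
[ 0.007  0.001 -0.   ] 0.006
[ 0.008  0.005 -0.005] 0.012
[ 0.006  0.007 -0.003] 0.007
[ 0.     0.013 -0.   ] 0.01
[-0.012 -0.002  0.002] 0.029
[-0.01  -0.011  0.006] 0.046
hook35 -2.5 3.0 [-0.61  1.17 -0.18  2.54  2.6   1.16 -1.87] 0.0023 0.011
hook35 -2.5 3.0 [-0.74  1.16  0.05  2.54  2.76  1.07 -2.07] 0.0023 0.011
hook35 -2.5 3.0 [-0.47  1.21 -0.43  2.54  2.44  1.29 -1.68] 0.0023 0.011
hook35 -2.5 1.5 [-0.47  1.21 -0.44  2.54  2.43  1.3  -1.67] 0.0023 0.011
hook35 -2.5 1.5 [-0.58  1.17 -0.23  2.54  2.56  1.18 -1.83] 0.0023 0.011
hook35 -2.5 1.5 [-0.35  1.27 -0.66  2.54  2.32  1.44 -1.52] 0.0023 0.011
hook35 -2.5 0 [-0.37  1.27 -0.64  2.54  2.33  1.43 -1.53] 0.0023 0.011
hook35 -2.5 0 [-0.46  1.21 -0.45  2.54  2.43  1.3  -1.66] 0.0023 0.011
hook35 -2.5 0 [-0.28  1.34 -0.84  2.54  2.24  1.57 -1.41] 0.0023 0.011
hook35 177.5 3.0 [-1.08  1.2
[... 3949 characters left out ...]
-2.5 1.5 [ 0.06  1.16 -0.93  1.7   1.15  0.93  0.17] 0.0 0.0
home0 -2.5 0 [-0.15  1.01 -0.46  1.7   0.71  0.61  0.51] 0.0 0.0
home0 -2.5 0 [-0.21  0.99 -0.33  1.7   0.54  0.55  0.66] 0.0 0.0
home0 -2.5 0 [-0.07  1.05 -0.62  1.7   0.89  0.7   0.36] 0.0 0.0
home0 177.5 1.5 [-0.31  0.97 -0.14  1.7   0.25  0.5  -2.22] 0.0 0.0
home0 177.5 1.5 [-0.37  0.96 -0.03  1.7   0.05  0.48 -2.04] 0.0 0.0
home0 177.5 1.5 [-0.24  0.98 -0.29  1.7   0.48  0.54 -2.43] 0.0 0.0
home0 177.5 0 [-0.52  0.97  0.24  1.7  -0.4   0.52 -1.64] 0.0 0.0
home0 177.5 0 [-0.59  1.    0.39  1.7  -0.62  0.58 -1.44] 0.0 0.0
home0 177.5 0 [-0.45  0.97  0.12  1.7  -0.21  0.49 -1.81] 0.0 0.0
real	0m13.593s
user	0m14.102s
sys	0m0.064s
```

```bash
python3 - <<'E'
from h import *
goto([((.46,.14,.21),-2.5,(38,20)),((.54,.16,.2),-2.5,(40,6)),((.54,.17,.18),-2.5,(38,0)),((.45,.19,.12),-2.5,22),((.387,.192,.08),-2.5,8),((.387,.192,.01),-2.5,8)])
E
```

```text
t 7.37 p [0.3993 0.1378 0.2158] R [[-0.812, 0.068, 0.579], [-0.186, 0.911, -0.368], [-0.553, -0.407, -0.727]] F [-0.5 -1.4 -0.7] q [-0.93  0.64 -0.15  2.52  1.54  0.84 -0.96] w 0.056
-> (0.46, 0.14, 0.21) -2.5 (38, 20) shift [-0.062   0.0113  0.0513] turn [-0.0116 -0.004   0.0031] rows 1.5
-> (0.54, 0.16, 0.2) -2.5 (40, 6) shift [-0.0819  0.034   0.0663] turn [-0.0302 -0.0055  0.0245] rows 2.0
-> (0.54, 0.17, 0.18) -2.5 (38, 0) shift [0.0166 0.016  0.0189] turn [-0.013   0.0056  0.0105] rows 0.9
-> (0.45, 0.19, 0.12) -2.5 22 shift [ 0.1446  0.0214 -0.0115] turn [-0.      0.0444  0.    ] rows 2.6
-> (0.387, 0.192, 0.08) -2.5 8 shift [ 0.0979 -0.001   0.018 ] turn [0.     0.0389 0.    ] rows 2.0
-> (0.387, 0.192, 0.01) -2.5 8 shift [0.013  0.     0.0924] turn [0. 0. 0.] rows 1.7
```

Call:
{"api": "jog_arm", "payload": {
  "targets": [
    [[-0.27,-0.031,0.006,0.025,-0.006,-0.002,0.001],[-0.27,-0.062,0.011,0.051,-0.012,-0.004,0.003],[-0.27,-0.062,0.011,0.051,-0.012,-0.004,0.003]]
  ]
}}

```text
time: 7.62
tool_pos: [0.4633, 0.1379, 0.2088]
orientation: [-0.085, 2.46, -0.446]
ft_force: [0.3, -1.0, 0.7]
gripper_width: 0.0558
grip_force: 0.0
```

Call:
{"api": "jog_arm", "payload": {
  "targets": [
    [[-0.27,-0.03,0.011,0.022,-0.008,-0.001,0.006],[-0.27,-0.055,0.022,0.044,-0.015,-0.003,0.012],[-0.27,-0.082,0.034,0.066,-0.022,-0.004,0.018],[-0.27,-0.082,0.034,0.066,-0.03,-0.005,0.024],[-0.27,-0.082,0.034,0.066,-0.03,-0.005,0.024]]
  ]
}}

```text
time: 8.03
tool_pos: [0.5402, 0.1563, 0.1981]
orientation: [0.016, 2.454, -0.149]
ft_force: [0.8, -1.0, -0.2]
gripper_width: 0.0561
grip_force: 0.0
```

```bash
python3 - <<'E'
from h import *
goto([((.54,.17,.18),-2.5,(38,0)),((.45,.19,.12),-2.5,22),((.387,.192,.08),-2.5,8),((.387,.192,.01),-2.5,8)])
E
```

```text
t 8.03 p [0.5402 0.1563 0.1981] R [[-0.776, 0.05, 0.629], [-0.027, 0.993, -0.111], [-0.63, -0.103, -0.769]] F [ 0.8 -1.  -0.2] q [-0.5   0.66 -0.22  2.36  2.09  0.73 -1.13] w 0.056
-> (0.54, 0.17, 0.18) -2.5 (38, 0) shift [0.0149 0.0206 0.0164] turn [-0.0135  0.0036  0.0095] rows 0.8
-> (0.45, 0.19, 0.12) -2.5 22 shift [ 0.1446  0.0214 -0.0115] turn [-0.      0.0444  0.    ] rows 2.6
-> (0.387, 0.192, 0.08) -2.5 8 shift [ 0.0979 -0.001   0.018 ] turn [0.     0.0389 0.    ] rows 2.0
-> (0.387, 0.192, 0.01) -2.5 8 shift [0.013  0.     0.0924] turn [0. 0. 0.] rows 1.7
```

Flipping nicely (q5 = 2.09).

Call:
{"api": "jog_arm", "payload": {
  "targets": [
    [[-0.27,0.015,0.02,0.016,-0.013,0.004,0.009],[-0.27,0.015,0.02,0.016,-0.013,0.004,0.009]]
  ]
}}

```text
time: 8.2
tool_pos: [0.5384, 0.1711, 0.1789]
orientation: [0.047, 2.484, -0.023]
ft_force: [0.3, -0.1, 0.3]
gripper_width: 0.056
grip_force: 0.0
```

Call:
{"api": "jog_arm", "payload": {
  "targets": [
    [[-0.27,0.04,0.006,-0.003,0,0.012,0],[-0.27,0.08,0.012,-0.006,0,0.024,0],[-0.27,0.12,0.018,-0.009,0,0.036,0],[-0.27,0.145,0.021,-0.011,0,0.044,0],[-0.27,0.145,0.021,-0.011,0,0.044,0]]
  ]
}}

```text
time: 8.62
tool_pos: [0.447, 0.1919, 0.1195]
orientation: [0.045, 2.76, -0.02]
ft_force: [0.4, -0.4, -0.0]
gripper_width: 0.0558
grip_force: 0.0
```

```bash
python3 - <<'E'
from h import *
goto([((.387,.192,.08),-2.5,8),((.387,.192,.01),-2.5,8)])
E
```

```text
t 8.62 p [0.447  0.1919 0.1195] R [[-0.928, 0.034, 0.372], [0.029, 0.999, -0.02], [-0.372, -0.008, -0.928]] F [ 0.4 -0.4 -0. ] q [-0.48  0.73 -0.3   2.39  2.07  0.52 -1.2 ] w 0.056
-> (0.387, 0.192, 0.08) -2.5 8 shift [ 0.0938 -0.0022  0.0191] turn [-0.0009  0.0385  0.0018] rows 1.9
-> (0.387, 0.192, 0.01) -2.5 8 shift [0.013  0.     0.0924] turn [0. 0. 0.] rows 1.7
```

Call:
{"api": "jog_arm", "payload": {
  "targets": [
    [[-0.27,0.031,-0.001,0.006,0,0.013,0.001],[-0.27,0.062,-0.001,0.012,0,0.026,0.002],[-0.27,0.094,-0.002,0.019,-0.001,0.038,0.002],[-0.27,0.094,-0.002,0.019,-0.001,0.038,0.002],[-0.27,0.094,-0.002,0.019,-0.001,0.038,0.002]]
  ]
}}

```text
time: 9.03
tool_pos: [0.3904, 0.1911, 0.0809]
orientation: [0.071, 2.991, -0.003]
ft_force: [-1.0, 0.3, -0.3]
gripper_width: 0.0559
grip_force: 0.0
```

```bash
python3 - <<'E'
from h import *
goto([((.387,.192,.011),-2.5,8)])
im=cams.capture('top');P=plane('top',big(blue(im),(175,200)).reshape(-1,2),.027);print(rect(P))
b=cams.capture('wrist');cv2.imwrite('pics/c.png',np.hstack([im[50:250,60:310],cv2.resize(b,(267,200))])[:,:,::-1])
E
```

```text
t 9.03 p [0.3904 0.1911 0.0809] R [[-0.988, 0.047, 0.149], [0.047, 0.999, -0.005], [-0.15, 0.002, -0.989]] F [-1.   0.3 -0.3] q [-0.48  0.78 -0.25  2.37  1.97  0.29 -1.09] w 0.056
-> (0.387, 0.192, 0.011) -2.5 8 shift [0.0184 0.0009 0.0915] turn [ 0.0002  0.0017 -0.0007] rows 1.7
(array([472.7, 186.8]), array([108.4, 119.4]), 88.07)
```

View pics/c.png

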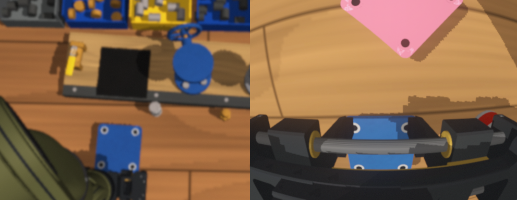

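Left: the cover at about (178,195) in full-frame pixels, with the gripper just behind its near edge. Right (wrist): the cover centred between the fingers. Next: go down and push to the deck.

Call:
{"api": "jog_arm", "payload": {
  "targets": [
    [[-0.27,0.008,0.001,0.04,0,0.002,0],[-0.27,0.018,0.001,0.08,0,0.002,0],[-0.27,0.018,0.001,0.091,0,0.002,0],[-0.27,0.018,0.001,0.091,0,0.002,0]]
  ]
}}

```text
time: 9.47
tool_pos: [0.3859, 0.1918, 0.0097]
orientation: [0.073, 3.009, -0.001]
ft_force: [0.2, 0.2, -0.3]
gripper_width: 0.0562
grip_force: 0.0
```

Call:
{"api": "jog_arm", "payload": {
  "targets": [
    [[-0.27,-0.011,0,0.001,0,0,0],[-0.27,-0.022,0,0.003,0,0,0],[-0.27,-0.033,0,0.005,0,0,0],[-0.27,-0.044,0,0.006,0,0,0],[-0.27,-0.055,0,0.008,0,0,0]]
  ]
}}

```text
time: 9.88
tool_pos: [0.4278, 0.1907, 0.0128]
orientation: [0.07, 3.006, 0.002]
ft_force: [-2.4, 0.2, 0.8]
gripper_width: 0.0558
grip_force: 1.1
```

```bash
python3 - <<'E'
from h import *
goto([((.455,.189,.010),-2.5,8),((.475,.188,.010),-2.5,8)])
E
```

```text
t 9.88 p [0.4278 0.1907 0.0128] R [[-0.99, 0.047, 0.134], [0.047, 0.999, -0.002], [-0.134, 0.005, -0.991]] F [-2.4  0.2  0.8] q [-0.39  0.95 -0.29  2.28  2.07  0.35 -1.11] w 0.056
-> (0.455, 0.189, 0.01) -2.5 8 shift [-0.0355 -0.0006  0.0086] turn [ 0.0007 -0.0008 -0.0006] rows 0.7
-> (0.475, 0.188, 0.01) -2.5 8 shift [-0.0264 -0.0002  0.0037] turn [0. 0. 0.] rows 0.5
```

Call:
{"api": "jog_arm", "payload": {
  "targets": [
    [[-0.27,-0.01,0,0.002,0,0,0],[-0.27,-0.02,0,0.005,0,0,0],[-0.27,-0.03,0,0.007,0,0,0],[-0.27,-0.038,0,0.008,0,0,0],[-0.27,-0.044,0,0.01,0,0,0]]
  ]
}}

```text
time: 10.3
tool_pos: [0.4617, 0.1894, 0.0095]
orientation: [0.071, 3.006, 0.003]
ft_force: [-3.0, 0.7, 1.5]
gripper_width: 0.0561
grip_force: 1.6
```

Call:
{"api": "jog_arm", "payload": {
  "targets": [
    [[-0.27,-0.004,0,0.001,0,0,0],[-0.27,-0.008,0,0.001,0,0,0],[-0.27,-0.012,0,0.002,0,0,0]]
  ]
}}

```text
time: 10.55
tool_pos: [0.4704, 0.1886, 0.0078]
orientation: [0.071, 3.007, 0.001]
ft_force: [-4.0, 0.1, 1.2]
gripper_width: 0.0559
grip_force: 1.7
```

```bash
python3 - <<'E'
from h import *
goto([((.475,.188,.010),-2.5,8)])
E
```

```text
t 10.55 p [0.4704 0.1886 0.0078] R [[-0.99, 0.047, 0.133], [0.047, 0.999, -0.002], [-0.133, 0.004, -0.991]] F [-4.   0.1  1.2] q [-0.43  0.95 -0.14  2.17  2.01  0.2  -0.99] w 0.056
-> (0.475, 0.188, 0.01) -2.5 8 shift [-0.0065 -0.0005 -0.0021] turn [ 0.0006 -0.0009 -0.0007] rows 0.1
```

Call:
{"api": "jog_arm", "payload": {
  "targets": [
    [[-0.27,-0.004,0,0,0,0,0],[-0.27,-0.008,0,0,0,0,0],[-0.27,-0.01,0,0,0,0,0],[-0.27,-0.012,0,0,0,0,0]]
  ]
}}

```text
time: 10.88
tool_pos: [0.4729, 0.1884, 0.0078]
orientation: [0.069, 3.019, 0.003]
ft_force: [-15.8, -0.3, 6.9]
gripper_width: 0.056
grip_force: 7.5
```

```bash
python3 - <<'E'
from h import *
goto([((.46,.188,.010),-2.5,20)])
E
```

```text
t 10.88 p [0.4729 0.1884 0.0078] R [[-0.992, 0.046, 0.121], [0.046, 0.999, -0.001], [-0.121, 0.005, -0.993]] F [-15.8  -0.3   6.9] q [-0.45  0.95 -0.1   2.15  1.99  0.15 -0.97] w 0.056
-> (0.46, 0.188, 0.01) -2.5 20 shift [ 0.0167 -0.0012 -0.0051] turn [ 0.0007 -0.0362 -0.0005] rows 1.8
```

Call:
{"api": "jog_arm", "payload": {
  "targets": [
    [[-0.27,0.007,0,-0.005,0,0,0],[-0.27,0.018,0,-0.012,0,-0.019,0],[-0.27,0.018,0,-0.012,0,-0.038,0],[-0.27,0.018,0,-0.012,0,-0.055,0],[-0.27,0.018,0,-0.012,0,-0.058,0]]
  ]
}}

```text
time: 11.3
tool_pos: [0.4676, 0.1863, 0.0156]
orientation: [0.07, 2.697, -0.025]
ft_force: [0.1, -1.2, -0.7]
gripper_width: 0.0557
grip_force: 0.0
```

```bash
python3 - <<'E'
from h import *
goto([((.463,.188,.006),-2.5,28),((.478,.188,.006),-2.5,28),((.4805,.188,.03),-2.5,35),((.4915,.188,.05),-2.5,40),((.510,.188,.074),-2.5,45)])
E
```

```text
t 11.3 p [0.4676 0.1863 0.0156] R [[-0.902, 0.054, 0.429], [0.045, 0.999, -0.029], [-0.43, -0.007, -0.903]] F [ 0.1 -1.2 -0.7] q [-0.37  1.05 -0.48  2.4   2.26  0.92 -1.39] w 0.056
-> (0.463, 0.188, 0.006) -2.5 28 shift [0.0111 0.002  0.0088] turn [-0.0017 -0.0071 -0.0009] rows 0.4
-> (0.478, 0.188, 0.006) -2.5 28 shift [-0.0176  0.0009  0.0094] turn [0. 0. 0.] rows 0.4
-> (0.4805, 0.188, 0.03) -2.5 35 shift [-0.018   0.0001 -0.0267] turn [ 0.     -0.0194 -0.    ] rows 1.0
-> (0.4915, 0.188, 0.05) -2.5 40 shift [-0.0273  0.0006 -0.0134] turn [-0.     -0.0139  0.    ] rows 0.7
-> (0.51, 0.188, 0.074) -2.5 45 shift [-0.0394  0.0011 -0.0087] turn [ 0.     -0.0139  0.    ] rows 0.7
```

Call:
{"api": "jog_arm", "payload": {
  "targets": [
    [[-0.27,0.008,0.001,0.003,-0.001,-0.003,0],[-0.27,0.011,0.002,0.009,-0.002,-0.007,-0.001],[-0.27,0.011,0.002,0.009,-0.002,-0.007,-0.001],[-0.27,0.011,0.002,0.009,-0.002,-0.007,-0.001]]
  ]
}}

```text
time: 11.63
tool_pos: [0.4607, 0.1877, 0.0044]
orientation: [0.05, 2.661, -0.016]
ft_force: [-3.4, -0.1, 5.2]
gripper_width: 0.0559
grip_force: 2.4
```

```bash
python3 - <<'E'
from h import *
goto([((.463,.188,.006),-2.5,28),((.480,.188,.006),-2.5,28)])
E
```

```text
t 11.63 p [0.4607 0.1877 0.0044] R [[-0.886, 0.038, 0.462], [0.033, 0.999, -0.02], [-0.462, -0.003, -0.887]] F [-3.4 -0.1  5.2] q [-0.39  1.11 -0.49  2.44  2.31  1.04 -1.46] w 0.056
-> (0.463, 0.188, 0.006) -2.5 28 shift [-0.0037  0.0005 -0.0005] turn [-0.     -0.0013  0.0009] rows 0.1
-> (0.48, 0.188, 0.006) -2.5 28 shift [-0.02    0.001   0.0106] turn [0. 0. 0.] rows 0.4
```

Call:
{"api": "jog_arm", "payload": {
  "targets": [
    [[-0.27,-0.007,0,0.001,0,0,0],[-0.27,-0.014,0.001,0.005,0,0,0],[-0.27,-0.02,0.001,0.008,0,0,0.001],[-0.27,-0.024,0.001,0.01,0,0,0.001],[-0.27,-0.024,0.001,0.01,0,0,0.001]]
  ]
}}

```text
time: 12.05
tool_pos: [0.4774, 0.1877, 0.0053]
orientation: [0.058, 2.669, -0.013]
ft_force: [-7.4, 2.3, 0.0]
gripper_width: 0.0559
grip_force: 3.4
```

```bash
python3 - <<'E'
from h import *
goto([((.482,.188,.030),-2.5,34),((.4935,.188,.05),-2.5,40),((.512,.188,.074),-2.5,45)])
E
```

```text
t 12.05 p [0.4774 0.1877 0.0053] R [[-0.89, 0.043, 0.454], [0.039, 0.999, -0.019], [-0.455, 0.001, -0.891]] F [-7.4  2.3  0. ] q [-0.36  1.09 -0.48  2.4   2.31  0.97 -1.4 ] w 0.056
-> (0.482, 0.188, 0.03) -2.5 34 shift [-0.0204  0.0006 -0.0266] turn [ 0.0001 -0.0193 -0.    ] rows 1.0
-> (0.4935, 0.188, 0.05) -2.5 40 shift [-0.0276  0.0007 -0.0135] turn [ 0.     -0.0167  0.    ] rows 0.8
-> (0.512, 0.188, 0.074) -2.5 45 shift [-0.0394  0.0011 -0.0087] turn [ 0.     -0.0139  0.    ] rows 0.7
```

Call:
{"api": "jog_arm", "payload": {
  "targets": [
    [[-0.27,-0.004,0,-0.005,0,-0.004,0],[-0.27,-0.008,0,-0.011,0,-0.008,0],[-0.27,-0.012,0,-0.016,0,-0.012,0],[-0.27,-0.016,0,-0.021,0,-0.016,0],[-0.27,-0.02,0,-0.027,0,-0.019,0]]
  ]
}}

```text
time: 12.47
tool_pos: [0.4806, 0.1875, 0.0295]
orientation: [0.054, 2.55, -0.017]
ft_force: [-8.2, 0.9, -0.7]
gripper_width: 0.0559
grip_force: 3.7
```

```bash
python3 - <<'E'
from h import *
goto([((.4935,.188,.05),-2.5,40),((.512,.188,.074),-2.5,45)])
a=cams.capture('scene');cv2.imwrite('pics/d.png',cv2.resize(a[130:330,150:410],None,fx=2.5,fy=2.5)[:,:,::-1])
E
```

```text
t 12.47 p [0.4806 0.1875 0.0295] R [[-0.83, 0.042, 0.556], [0.035, 0.999, -0.024], [-0.557, -0.0, -0.831]] F [-8.2  0.9 -0.7] q [-0.42  1.1  -0.49  2.47  2.32  1.15 -1.51] w 0.056
-> (0.4935, 0.188, 0.05) -2.5 40 shift [-0.0295  0.0014 -0.0131] turn [ 0.0001 -0.0171  0.0002] rows 0.9
-> (0.512, 0.188, 0.074) -2.5 45 shift [-0.0394  0.0011 -0.0087] turn [ 0.     -0.0139  0.    ] rows 0.7
```

View pics/d.png

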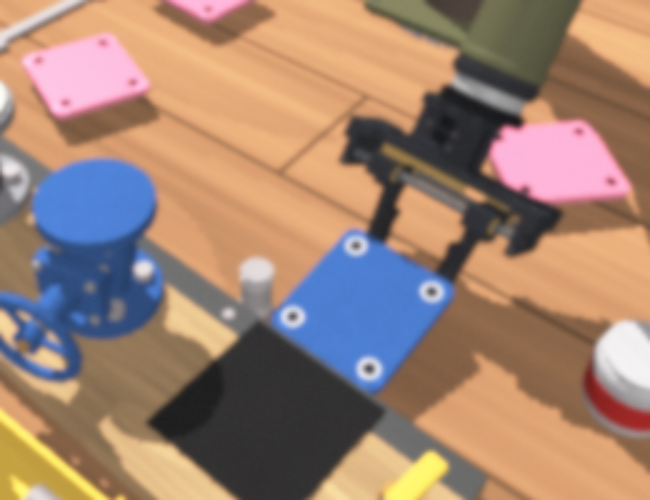

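The scene view shows the fingers under the near rim at about (430,255), the cover's far edge against the steel edge in front of the mat, and the near edge rising. I continue tipping.

Call:
{"api": "jog_arm", "payload": {
  "targets": [
    [[-0.27,-0.006,0,-0.003,0,-0.004,0],[-0.27,-0.012,0,-0.006,0,-0.007,0],[-0.27,-0.018,0.001,-0.008,0,-0.011,0],[-0.27,-0.024,0.001,-0.011,0,-0.014,0],[-0.27,-0.03,0.001,-0.013,0,-0.017,0]]
  ]
}}

```text
time: 12.93
tool_pos: [0.4956, 0.1874, 0.0509]
orientation: [0.054, 2.44, -0.02]
ft_force: [-5.3, -0.7, -0.1]
gripper_width: 0.0559
grip_force: 2.1
```

```bash
python3 - <<'E'
from h import *
goto([((.512,.188,.074),-2.5,45),((.534,.188,.091),-2.5,45)])
a=cams.capture('scene');cv2.imwrite('pics/e.png',cv2.resize(a[130:330,150:410],None,fx=2.5,fy=2.5)[:,:,::-1])
P=big(blue(a),(295,245)).reshape(-1,2);print(cv2.minAreaRect(P))
E
```

```text
t 12.93 p [0.4956 0.1874 0.0509] R [[-0.763, 0.044, 0.645], [0.033, 0.999, -0.029], [-0.645, -0.0, -0.764]] F [-5.3 -0.7 -0.1] q [-0.45  1.11 -0.48  2.51  2.32  1.29 -1.56] w 0.056
-> (0.512, 0.188, 0.074) -2.5 45 shift [-0.0365  0.0017 -0.0094] turn [-0.0001 -0.0133 -0.    ] rows 0.7
-> (0.534, 0.188, 0.091) -2.5 45 shift [-0.0367  0.0013  0.0047] turn [0. 0. 0.] rows 0.7
((294.8619384765625, 248.64356994628906), (52.49105453491211, 60.45709991455078), 35.134193420410156)
```

View pics/e.png

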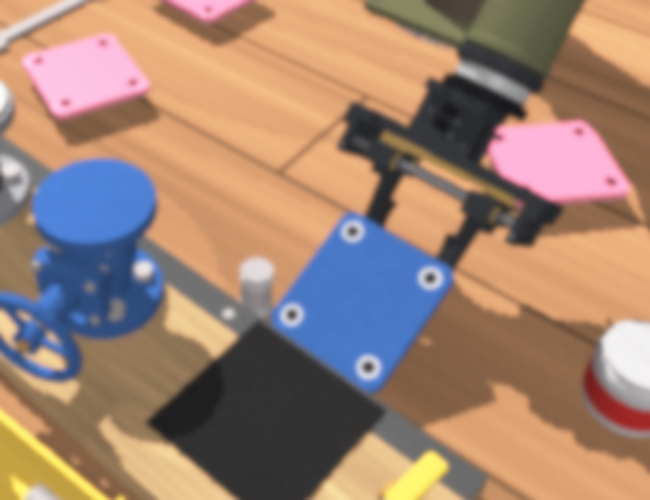

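Near edge risen further, with the bolt eyes at (352,232) and (430,278). The far edge is still seated on the face at about (320,345). Next: continue to φ≈45–60.

Call:
{"api": "jog_arm", "payload": {
  "targets": [
    [[-0.27,-0.007,0,-0.002,0,0,0],[-0.27,-0.014,0,-0.003,0,0,0],[-0.27,-0.021,0.001,-0.005,0,0,0],[-0.27,-0.028,0.001,-0.006,0,0,0],[-0.27,-0.034,0.001,-0.008,0,0,0]]
  ]
}}

```text
time: 13.4
tool_pos: [0.5133, 0.1873, 0.0734]
orientation: [0.056, 2.435, -0.02]
ft_force: [-0.7, -0.8, -1.7]
gripper_width: 0.0562
grip_force: 0.9
```

```bash
python3 - <<'E'
from h import *
goto([((.533,.187,.090),-2.5,40),((.559,.186,.101),-2.5,40),((.588,.185,.105),-2.5,40)])
E
```

```text
t 13.4 p [0.5133 0.1873 0.0734] R [[-0.76, 0.046, 0.648], [0.035, 0.999, -0.029], [-0.649, 0.0, -0.761]] F [-0.7 -0.8 -1.7] q [-0.43  1.04 -0.47  2.47  2.31  1.2  -1.49] w 0.056
-> (0.533, 0.187, 0.09) -2.5 40 shift [-0.0344  0.0008  0.0002] turn [-0.0002  0.0013 -0.0003] rows 0.6
-> (0.559, 0.186, 0.101) -2.5 40 shift [-0.036   0.0002  0.0111] turn [0. 0. 0.] rows 0.7
-> (0.588, 0.185, 0.105) -2.5 40 shift [-0.0331  0.0004  0.0208] turn [0. 0. 0.] rows 0.7
```

Call:
{"api": "jog_arm", "payload": {
  "targets": [
    [[-0.27,-0.007,0,0,0,0,0],[-0.27,-0.014,0,0,0,0,0],[-0.27,-0.021,0,0,0,0,0],[-0.27,-0.028,0,0,0,0,0],[-0.27,-0.034,0,0,0,0,0]]
  ]
}}

```text
time: 13.82
tool_pos: [0.5322, 0.1867, 0.0898]
orientation: [0.055, 2.436, -0.019]
ft_force: [-2.8, -0.0, -0.3]
gripper_width: 0.056
grip_force: 1.1
```

Call:
{"api": "jog_arm", "payload": {
  "targets": [
    [[-0.27,-0.007,0,0.002,0,0,0],[-0.27,-0.014,0,0.004,0,0,0],[-0.27,-0.021,0,0.007,0,0,0],[-0.27,-0.028,0,0.009,0,0,0],[-0.27,-0.034,0,0.011,0,0,0]]
  ]
}}

```text
time: 14.23
tool_pos: [0.5573, 0.1856, 0.0999]
orientation: [0.055, 2.435, -0.02]
ft_force: [-2.1, 0.5, -0.3]
gripper_width: 0.0559
grip_force: 0.7
```

```bash
python3 - <<'E'
from h import *
goto([((.588,.185,.105),-2.5,40),((.615,.185,.105),-2.5,40)])
a=cams.capture('scene');cv2.imwrite('pics/f.png',cv2.resize(a[130:330,150:410],None,fx=2.5,fy=2.5)[:,:,::-1])
E
```

```text
t 14.23 p [0.5573 0.1856 0.0999] R [[-0.76, 0.045, 0.648], [0.034, 0.999, -0.029], [-0.649, 0.0, -0.761]] F [-2.1  0.5 -0.3] q [-0.37  0.94 -0.43  2.36  2.3   1.03 -1.35] w 0.056
-> (0.588, 0.185, 0.105) -2.5 40 shift [-0.0355  0.001   0.0214] turn [-0.0001  0.0013 -0.0002] rows 0.7
-> (0.615, 0.185, 0.105) -2.5 40 shift [-0.0276  0.0016  0.0231] turn [0. 0. 0.] rows 0.6
```

View pics/f.png

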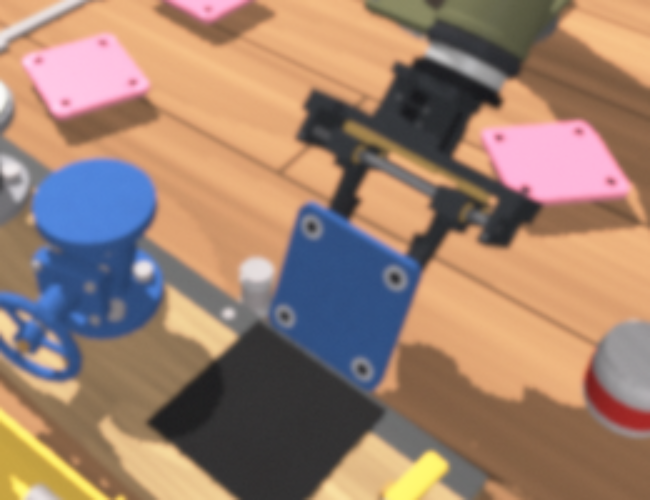

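The plate stands at about 75°, its foot on the deck face at about (330,350). I push on over the top, slowly.

Call:
{"api": "jog_arm", "payload": {
  "targets": [
    [[-0.27,-0.007,0,0.004,0,0,0],[-0.27,-0.014,0,0.008,0,0,0],[-0.27,-0.021,0,0.013,0,0,0],[-0.27,-0.028,0.001,0.017,0,0,0],[-0.27,-0.035,0.001,0.021,0,0,0]]
  ]
}}

```text
time: 14.7
tool_pos: [0.5876, 0.185, 0.1047]
orientation: [0.055, 2.435, -0.02]
ft_force: [0.9, 1.0, 0.0]
gripper_width: 0.0562
grip_force: 0.1
```

Call:
{"api": "jog_arm", "payload": {
  "targets": [
    [[-0.27,-0.005,0,0.004,0,0,0],[-0.27,-0.01,0,0.008,0,0,0],[-0.27,-0.015,0.001,0.012,0,0,0],[-0.27,-0.02,0.001,0.016,0,0,0],[-0.27,-0.024,0.001,0.02,0,0,0]]
  ]
}}

```text
time: 15.12
tool_pos: [0.6112, 0.1841, 0.1052]
orientation: [0.055, 2.434, -0.021]
ft_force: [0.9, -2.6, 1.5]
gripper_width: 0.056
grip_force: 1.0
```

```bash
python3 - <<'E'
from h import *
goto([((.615,.185,.105),-2.5,40),((.625,.185,.1),-2.5,40)])
E
```

```text
t 15.12 p [0.6112 0.1841 0.1052] R [[-0.76, 0.046, 0.649], [0.034, 0.999, -0.03], [-0.649, -0.0, -0.761]] F [ 0.9 -2.6  1.5] q [-0.32  0.92 -0.39  2.23  2.29  0.88 -1.22] w 0.056
-> (0.615, 0.185, 0.105) -2.5 40 shift [-0.0037  0.0014  0.0034] turn [-0.0002  0.0014 -0.0002] rows 0.1
-> (0.625, 0.185, 0.1) -2.5 40 shift [-0.0059  0.0006  0.0137] turn [0. 0. 0.] rows 0.3
```

Call:
{"api": "jog_arm", "payload": {
  "targets": [
    [[-0.27,-0.005,0,0.004,0,0,0],[-0.27,-0.01,0,0.009,0,0,0],[-0.27,-0.014,0.001,0.013,0,0,0],[-0.27,-0.014,0.001,0.013,0,0,0]]
  ]
}}

```text
time: 15.45
tool_pos: [0.625, 0.1855, 0.104]
orientation: [0.054, 2.436, -0.018]
ft_force: [0.8, 0.9, -0.1]
gripper_width: 0.0558
grip_force: 0.0
```

Call:
{"api": "jog_arm", "payload": {
  "targets": [
    [[-0.27,0.02,0,-0.03,0,0,0],[-0.27,0.04,0,-0.06,0,0,0],[-0.27,0.06,0,-0.09,0,0,0],[-0.27,0.075,0,-0.11,0,0,0],[-0.27,0.075,0,-0.11,0,0,0]]
  ]
}}

```text
time: 15.87
tool_pos: [0.5242, 0.1907, 0.1303]
orientation: [0.046, 2.441, -0.017]
ft_force: [-1.2, -0.5, 0.2]
gripper_width: 0.056
grip_force: 0.0
```

```bash
python3 - <<'E'
from h import *
st()
a=cams.capture('scene');b=cams.capture('top');np.save('s1.npy',a);np.save('t1.npy',b)
cv2.imwrite('pics/g.png',np.hstack([cv2.resize(a[180:340,180:340],(400,400)),cv2.resize(b[80:240,100:260],(400,400))])[:,:,::-1])
E
```

```text
t 15.87 p [0.5242 0.1907 0.1303] R [[-0.764, 0.038, 0.644], [0.029, 0.999, -0.025], [-0.644, -0.0, -0.765]] F [-1.2 -0.5  0.2] q [-0.41  0.87 -0.46  2.43  2.23  1.03 -1.37] w 0.056
```

View pics/g.png

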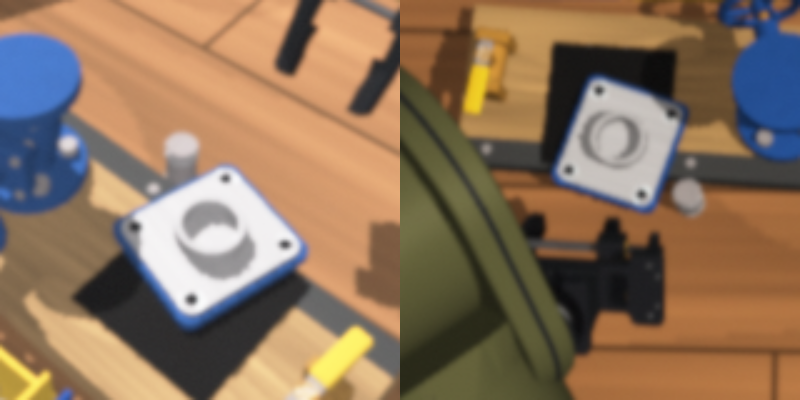

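The view (left: scene, right: top) shows the cover over on the mat, spigot up, at about (622,143) in the top crop. It overhangs the front and has turned roughly 13° clockwise, with its near right corner about 5 mm from the nipple at (688,195). I'll measure it numerically.

```bash
cat >> h.py <<'E'
A=-.0437;EX=np.array([np.cos(A),np.sin(A)]);EY=np.array([-np.sin(A),np.cos(A)]);MAT=np.array([.669,.183])
def cover(b,near=(189,138)):
    hsv=cv2.cvtColor(b,cv2.COLOR_RGB2HSV);m=((hsv[:,:,1]<60)&(hsv[:,:,2]>110))
    c=big(cv2.morphologyEx(m.astype(np.uint8),cv2.MORPH_OPEN,np.ones((3,3))),near);P=plane('top',cv2.convexHull(c).reshape(-1,2),.040)
    r=rect(P);d=np.array(r[0])/1000-MAT;box=cv2.boxPoints(((r[0][0],r[0][1]),tuple(r[1]),r[2]))
    print('face',r,'deck dx,dy mm',(d@EX*1e3).round(1),(d@EY*1e3).round(1),'box',box.round(0).tolist())
    return r
E
python3 - <<'E'
from h import *
b=np.load('t1.npy');cover(b)
# blue+white outline at rim z=.033
hsv=cv2.cvtColor(b,cv2.COLOR_RGB2HSV);m=((hsv[:,:,1]<60)&(hsv[:,:,2]>110))|blue(b)
c=big(m,(189,138));print('outline',rect(plane('top',cv2.convexHull(c).reshape(-1,2),.036)))
s=cams.capture('scene') if 0 else None
# mat re-measure not hidden: original
im=np.load("top0.npy");m=im.max(2)<45;c=big(m,(184,123));print(rect(plane('top',c.reshape(-1,2),.029)))
E
```

```text
face (array([629.5, 167.7]), array([102.9, 111.6]), 72.52) deck dx,dy mm -38.8 -17.0 box [[561.0, 135.0], [667.0, 102.0], [698.0, 200.0], [592.0, 234.0]]
outline (array([629.5, 167.1]), array([112.3, 121.1]), 71.98)
(array([669. , 183.2]), array([129.5, 129.4]), 87.63)
```

Measured: cover at (0.6295, 0.168), yaw -17.5°, so it needs about +15°, 39 mm forward and 17 mm left. Plan:

1. Square it with a two-finger push on the near edge.
2. Push it left via the spigot's side.
3. Push it home.

```bash
python3 - <<'E'
from h import *
goto([((.53,.172,.11),-2.5,20),((.53,.172,.07),-2.5,5),((.535,.172,.031),-2.5,2),((.56,.171,.031),-2.5,2)])
E
```

```text
t 15.97 p [0.5279 0.1901 0.1304] R [[-0.761, 0.042, 0.647], [0.033, 0.999, -0.027], [-0.648, 0.001, -0.762]] F [ 0.2 -0.9  0.5] q [-0.41  0.87 -0.45  2.43  2.23  1.03 -1.37] w 0.056
-> (0.53, 0.172, 0.11) -2.5 20 shift [ 0.0148 -0.024   0.0232] turn [0.0002 0.0566 0.0001] rows 2.8
-> (0.53, 0.172, 0.07) -2.5 5 shift [0.0182 0.     0.0501] turn [-0.      0.0417  0.    ] rows 2.1
-> (0.535, 0.172, 0.031) -2.5 2 shift [-0.0021  0.0003  0.0524] turn [ 0.      0.0083 -0.    ] rows 0.9
-> (0.56, 0.171, 0.031) -2.5 2 shift [-0.0333  0.0001  0.0012] turn [0. 0. 0.] rows 0.6
```

Call:
{"api": "jog_arm", "payload": {
  "targets": [
    [[-0.27,0.005,-0.008,0.008,0,0.019,0],[-0.27,0.01,-0.016,0.016,0,0.038,0],[-0.27,0.015,-0.024,0.023,0,0.057,0],[-0.27,0.015,-0.024,0.023,0,0.057,0]]
  ]
}}

```text
time: 16.3
tool_pos: [0.533, 0.1697, 0.1107]
orientation: [0.068, 2.794, -0.007]
ft_force: [-1.1, -1.9, -1.5]
gripper_width: 0.0557
grip_force: 0.0
```

Call:
{"api": "jog_arm", "payload": {
  "targets": [
    [[-0.27,0.006,0,0.017,0,0.014,0],[-0.27,0.012,0,0.034,0,0.028,0],[-0.27,0.018,0,0.05,0,0.042,0],[-0.27,0.018,0,0.05,0,0.042,0],[-0.27,0.018,0,0.05,0,0.042,0]]
  ]
}}

```text
time: 16.72
tool_pos: [0.5348, 0.1677, 0.0723]
orientation: [0.069, 3.007, -0.029]
ft_force: [0.5, -0.7, -0.4]
gripper_width: 0.0562
grip_force: 0.0
```

```bash
python3 - <<'E'
from h import *
goto([((.535,.172,.031),-2.5,2),((.56,.171,.031),-2.5,2)])
cover(cams.capture('top'))
E
```

```text
t 16.72 p [0.5348 0.1677 0.0723] R [[-0.99, 0.047, 0.133], [0.044, 0.999, -0.022], [-0.134, -0.016, -0.991]] F [ 0.5 -0.7 -0.4] q [-0.22  0.85 -0.34  2.    1.03  0.39  0.11] w 0.056
-> (0.535, 0.172, 0.031) -2.5 2 shift [0.0074 0.0066 0.0544] turn [-0.0026  0.0158 -0.0003] rows 1.0
-> (0.56, 0.171, 0.031) -2.5 2 shift [-0.0333  0.0001  0.0012] turn [0. 0. 0.] rows 0.6
face (array([637.4,  20.7]), array([13.1, 12.7]), 1.27) deck dx,dy mm -24.5 -163.5 box [[631.0, 27.0], [631.0, 14.0], [644.0, 14.0], [644.0, 27.0]]
```

Call:
{"api": "jog_arm", "payload": {
  "targets": [
    [[-0.27,0.004,0.004,0.02,-0.001,0.008,0],[-0.27,0.007,0.007,0.04,-0.002,0.014,0],[-0.27,0.007,0.007,0.054,-0.003,0.016,0],[-0.27,0.007,0.007,0.054,-0.003,0.016,0]]
  ]
}}

```text
time: 17.1
tool_pos: [0.5356, 0.1696, 0.0295]
orientation: [0.079, 3.106, 0.001]
ft_force: [0.1, -0.7, 0.4]
gripper_width: 0.056
grip_force: 0.0
```

Call:
{"api": "jog_arm", "payload": {
  "targets": [
    [[-0.27,-0.007,0,0,0,0,0],[-0.27,-0.014,0,0,0,0,0],[-0.27,-0.021,0,0,0,0,0],[-0.27,-0.028,0,0,0,0,0],[-0.27,-0.034,0,0,0,0,0]]
  ]
}}

```text
time: 17.52
tool_pos: [0.56, 0.1702, 0.033]
orientation: [0.073, 3.106, 0.002]
ft_force: [-3.3, -0.7, 1.3]
gripper_width: 0.0558
grip_force: 1.5
```

```bash
python3 - <<'E'
from h import *
goto([((.58,.171,.031),-2.5,2)])
E
```

```text
t 17.52 p [0.56   0.1702 0.033 ] R [[-0.998, 0.047, 0.034], [0.047, 0.999, 0.0], [-0.034, 0.002, -0.999]] F [-3.3 -0.7  1.3] q [-0.1   0.97 -0.49  1.84  0.9   0.53  0.32] w 0.056
-> (0.58, 0.171, 0.031) -2.5 2 shift [-0.0265  0.0023  0.0036] turn [ 0.0003 -0.0001 -0.0005] rows 0.5
```

Call:
{"api": "jog_arm", "payload": {
  "targets": [
    [[-0.27,-0.005,0,0.001,0,0,0],[-0.27,-0.01,0.001,0.002,0,0,0],[-0.27,-0.015,0.001,0.003,0,0,0],[-0.27,-0.018,0.001,0.003,0,0,0],[-0.27,-0.018,0.001,0.003,0,0,0]]
  ]
}}

```text
time: 17.93
tool_pos: [0.5745, 0.1706, 0.0307]
orientation: [0.074, 3.105, 0.004]
ft_force: [-1.5, -0.3, -1.0]
gripper_width: 0.056
grip_force: 0.6
```

```bash
cat >> h.py <<'E'
def scov(near=(262,280),z=.040):
    a=cams.capture('scene');hsv=cv2.cvtColor(a,cv2.COLOR_RGB2HSV);m=(hsv[:,:,1]<60)&(hsv[:,:,2]>120)
    c=big(cv2.morphologyEx(m.astype(np.uint8),cv2.MORPH_OPEN,np.ones((3,3))),near);h=cv2.convexHull(c).reshape(-1,2)
    r=rect(plane('scene',h,z));d=np.array(r[0])/1000-MAT
    print('scene face',r,'px',h.mean(0).round(0),'deck dx,dy',(d@EX*1e3).round(1),(d@EY*1e3).round(1))
    return a
E
python3 - <<'E'
from h import *
s,R=st();np.save('s2.npy',scov())
E
```

```text
t 17.93 p [0.5745 0.1706 0.0307] R [[-0.998, 0.047, 0.036], [0.048, 0.999, 0.002], [-0.036, 0.004, -0.999]] F [-1.5 -0.3 -1. ] q [-0.09  0.99 -0.5   1.8   0.88  0.56  0.36] w 0.056
scene face (array([635.4, 149.4]), array([160.1, 131.8]), 79.61) px [259. 279.] deck dx,dy -32.1 -35.0
```

Call:
{"api": "jog_arm", "payload": {
  "targets": [
    [[-0.27,0.01,0,-0.03,0,0,0],[-0.27,0.01,0,-0.08,0,0,0],[-0.6,0,0,-0.13,0,0,0],[-1,-0.04,0,-0.18,0,0.003,0],[-1,-0.08,0,-0.22,0,0.006,0]]
  ]
}}

```text
time: 18.4
tool_pos: [0.6231, 0.1691, 0.1959]
orientation: [-0.067, -3.139, -0.009]
ft_force: [1.4, 0.2, -0.7]
gripper_width: 0.0743
grip_force: 0.0
```

Call:
{"api": "jog_arm", "payload": {
  "targets": [
    [[-1,-0.04,0,0,0,0,0],[-1,-0.08,0,0,0,0,0],[-1,-0.08,0,0,0,0,0],[-1,-0.08,0,0,0,0,0]]
  ]
}}

```text
time: 18.73
tool_pos: [0.6846, 0.1649, 0.192]
orientation: [-0.077, -3.14, -0.007]
ft_force: [-0.5, -0.4, -0.3]
gripper_width: 0.0882
grip_force: 0.0
```

```bash
cat >> h.py <<'E'
def wcov(save=None):
    s,R=st();ci=cams.camera_info('wrist');a=cams.capture('wrist')
    if save:np.save(save,a)
    hsv=cv2.cvtColor(a,cv2.COLOR_RGB2HSV);m=(blue(a)).astype(np.uint8)
    n,l,stt,ce=cv2.connectedComponentsWithStats(m)
    for i in np.argsort(-stt[1:,4])[:4]+1:
        v,u=np.nonzero(l==i);h=cv2.convexHull(np.c_[u,v].astype(np.int32)).reshape(-1,2)
        r=rect(plane('wrist',h,.036,ci));d=np.array(r[0])/1000-MAT
        print('px',ce[i].round(),'n',stt[i,4],r,'deck',(d@EX*1e3).round(1),(d@EY*1e3).round(1))
    return a
E
python3 - <<'E'
from h import *
a=wcov('w1.npy')
cv2.imwrite('pics/h.png',np.hstack([a,cams.capture('top')[60:260,80:330].repeat(2,0)[:384].repeat(1,1)])[:,:,::-1])
E
```

```text
t 18.73 p [0.6846 0.1649 0.192 ] R [[-0.999, 0.049, -0.001], [0.049, 0.999, 0.004], [0.001, 0.004, -1.0]] F [-0.5 -0.4 -0.3] q [ 0.02  0.93 -0.7   1.32  0.61  1.11  0.77] w 0.088
px [ 74. 181.] n 10288 (array([672.1, -52.6]), array([190.1, 155.8]), 68.59) deck 13.4 -235.2
px [261. 138.] n 1243 (array([647.9, 174.5]), array([110.8, 120.4]), 80.08) deck -20.7 -9.4
px [298. 308.] n 910 (array([854.7, 222.3]), array([79.8, 44.1]), 87.68) deck 183.8 47.4
px [303. 263.] n 365 (array([784.7, 220.1]), array([76.3,  9.5]), 86.64) deck 114.0 42.1
```

The wrist view gives the rim as 111 x 120 mm, which matches. The cover is now 20.7 mm short and 9.4 mm to the right, with yaw -9.9° (deck -2.5°). The same push keeps turning it and moving it left, so I repeat it up to just before home.

```bash
python3 - <<'E'
from h import *
goto([((.56,.178,.16),-2.5,0),((.555,.177,.031),-2.5,0),((.575,.176,.031),-2.5,0),((.594,.176,.031),-2.5,0)])
E
```

```text
t 18.83 p [0.6822 0.1658 0.1921] R [[-0.999, 0.046, -0.003], [0.046, 0.999, 0.004], [0.004, 0.004, -1.0]] F [-0.4  0.3 -0.6] q [ 0.02  0.92 -0.7   1.33  0.61  1.11  0.77] w 0.088
-> (0.56, 0.178, 0.16) -2.5 0 shift [0.1633 0.0087 0.0434] turn [ 0.0006 -0.0006 -0.0003] rows 3.0
-> (0.555, 0.177, 0.031) -2.5 0 shift [ 0.0066 -0.0016  0.172 ] turn [0. 0. 0.] rows 3.1
-> (0.575, 0.176, 0.031) -2.5 0 shift [-0.0267 -0.0002  0.    ] turn [0. 0. 0.] rows 0.5
-> (0.594, 0.176, 0.031) -2.5 0 shift [-0.0253  0.0011  0.    ] turn [0. 0. 0.] rows 0.5
```

Call:
{"api": "jog_arm", "payload": {
  "targets": [
    [[-0.27,0.05,0.003,0.01,0,0,0],[-0.27,0.1,0.006,0.025,0,0,0],[-0.27,0.15,0.008,0.04,0,0,0],[-0.27,0.17,0.009,0.06,0,0,0],[-0.27,0.17,0.009,0.06,0,0,0]]
  ]
}}

```text
time: 19.25
tool_pos: [0.5489, 0.1779, 0.1462]
orientation: [-0.062, -3.131, -0.0]
ft_force: [-1.3, -0.5, 0.5]
gripper_width: 0.0573
grip_force: 0.0
```

Call:
{"api": "jog_arm", "payload": {
  "targets": [
    [[-0.27,0,0,0.04,0,0,0],[-0.27,0,0,0.08,0,0,0],[-0.27,0,0,0.12,0,0,0],[-0.27,0,0,0.145,0,0,0],[-0.27,0,0,0.145,0,0,0]]
  ]
}}

```text
time: 19.67
tool_pos: [0.5538, 0.1772, 0.0359]
orientation: [-0.072, -3.133, -0.001]
ft_force: [0.7, 0.6, -0.6]
gripper_width: 0.0558
grip_force: 0.0
```

```bash
python3 - <<'E'
from h import *
goto([((.555,.177,.031),-2.5,0),((.575,.176,.031),-2.5,0),((.594,.176,.031),-2.5,0)])
E
```

```text
t 19.67 p [0.5538 0.1772 0.0359] R [[-0.999, 0.046, -0.007], [0.046, 0.999, 0.001], [0.007, 0.0, -1.0]] F [ 0.7  0.6 -0.6] q [-0.09  0.98 -0.53  1.81  0.84  0.6   0.37] w 0.056
-> (0.555, 0.177, 0.031) -2.5 0 shift [-0.0016 -0.0002  0.0066] turn [ 0.     -0.0012 -0.0004] rows 0.1
-> (0.575, 0.176, 0.031) -2.5 0 shift [-0.0267 -0.0002  0.    ] turn [0. 0. 0.] rows 0.5
-> (0.594, 0.176, 0.031) -2.5 0 shift [-0.0253  0.0011  0.    ] turn [0. 0. 0.] rows 0.5
```

Push forward to TCP x ≈ 0.594 (5 mm short of home), then look.

Call:
{"api": "jog_arm", "payload": {
  "targets": [
    [[-0.27,-0.008,0,0.007,0,0,0],[-0.27,-0.016,0,0.007,0,0,0],[-0.27,-0.024,0,0.007,0,0,0],[-0.27,-0.031,0,0.006,0,0,0],[-0.27,-0.038,0,0.006,0,0,0]]
  ]
}}

```text
time: 20.08
tool_pos: [0.5847, 0.1765, 0.0353]
orientation: [-0.075, -3.138, -0.005]
ft_force: [-2.8, -1.4, 1.4]
gripper_width: 0.0561
grip_force: 1.3
```

Call:
{"api": "jog_arm", "payload": {
  "targets": [
    [[-0.27,-0.006,0,0,0,0,0],[-0.27,-0.012,0.001,0,0,0,0],[-0.27,-0.016,0.001,0,0,0,0],[-0.27,-0.016,0.001,0,0,0,0],[-0.27,-0.016,0.001,0,0,0,0]]
  ]
}}

```text
time: 20.5
tool_pos: [0.5969, 0.1776, 0.0345]
orientation: [-0.074, -3.139, -0.007]
ft_force: [-0.2, -0.9, -0.1]
gripper_width: 0.0558
grip_force: 0.1
```

Call:
{"api": "jog_arm", "payload": {
  "targets": [
    [[-0.27,0.01,0,-0.03,0,0,0],[-0.27,0.01,0,-0.08,0,0,0],[-0.6,0,0,-0.13,0,0,0],[-1,-0.04,0,-0.18,0,0,0],[-1,-0.08,0,-0.22,0,0,0]]
  ]
}}

```text
time: 20.92
tool_pos: [0.6518, 0.1752, 0.1974]
orientation: [-0.069, -3.14, -0.008]
ft_force: [1.3, 1.1, 0.2]
gripper_width: 0.074
grip_force: 0.0
```

Call:
{"api": "jog_arm", "payload": {
  "targets": [
    [[-1,-0.04,0,0,0,0,0],[-1,-0.06,0,0,0,0,0],[-1,-0.06,0,0,0,0,0],[-1,-0.06,0,0,0,0,0]]
  ]
}}

```text
time: 21.25
tool_pos: [0.6966, 0.1722, 0.1936]
orientation: [-0.074, -3.138, -0.006]
ft_force: [-1.3, 0.6, 0.3]
gripper_width: 0.0881
grip_force: 0.0
```

```bash
python3 - <<'E'
from h import *
a=wcov('w2.npy')
E
```

```text
t 21.25 p [0.6966 0.1722 0.1936] R [[-0.999, 0.047, -0.002], [0.047, 0.999, 0.004], [0.003, 0.004, -1.0]] F [-1.3  0.6  0.3] q [ 0.    0.94 -0.71  1.27  0.61  1.14  0.78] w 0.088
px [ 66. 172.] n 10596 (array([677. , -55.7]), array([199.2, 154.4]), 75.41) deck 18.4 -238.1
px [258. 141.] n 1322 (array([666.1, 180.5]), array([111.3, 120. ]), 87.22) deck -2.8 -2.6
px [298. 259.] n 965 (array([791.7, 224.6]), array([84.1, 20.4]), 86.53) deck 120.8 46.9
px [273. 311.] n 454 (array([865.1, 198.4]), array([44.4, 32.6]), 1.22) deck 195.2 24.0
```

```bash
python3 - <<'E'
from h import *
ci=cams.camera_info('wrist');a=np.load('w2.npy')
# ortho sampling at mat height in deck frame, 0.5 mm steps, +-80 mm
g=np.arange(-80,80.1,.5)/1e3;DX,DY=np.meshgrid(-g,-g,indexing='ij')
X=np.stack([MAT[0]+DX*EX[0]+DY*EY[0],MAT[1]+DX*EX[1]+DY*EY[1],np.full(DX.shape,.029)],-1)
c=X@np.array(ci['R']).T+ci['t'];r=np.arccos(c[...,2]/np.linalg.norm(c,axis=-1));s=np.hypot(c[...,0],c[...,1])
u=(ci['cx']+ci['fx']*r*c[...,0]/s).astype(np.float32);v=(ci['cy']+ci['fy']*r*c[...,1]/s).astype(np.float32)
o=cv2.remap(a,u,v,cv2.INTER_CUBIC)
cv2.imwrite('pics/o.png',cv2.resize(o,(600,600))[:,:,::-1])
E
```

```text
(no output)
```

View pics/o.png

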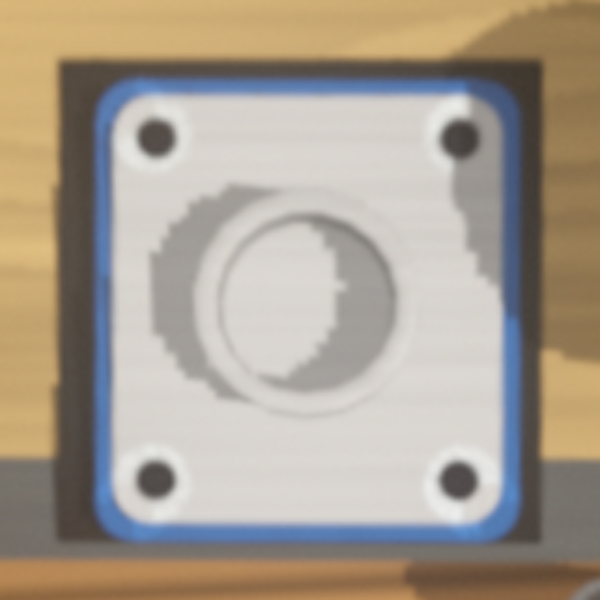

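The rectified wrist view at 3.75 px/mm has the mat at 60–542 both ways and the cover's rim at 97–519 by 77–541. After parallax it is about 2.7 mm short and 2 mm right, and square within 0.3°. One last nudge home, forward and slightly left.

```bash
python3 - <<'E'
from h import *
goto([((.56,.182,.16),-2.5,0),((.582,.181,.031),-2.5,0),((.600,.1835,.031),-2.5,0)])
E
```

```text
t 21.3 p [0.6956 0.1725 0.1936] R [[-0.999, 0.046, -0.004], [0.046, 0.999, 0.004], [0.004, 0.004, -1.0]] F [-0.6 -0.1 -0.9] q [ 0.    0.94 -0.71  1.27  0.61  1.14  0.78] w 0.088
-> (0.56, 0.182, 0.16) -2.5 0 shift [0.181  0.0041 0.0454] turn [ 0.0006 -0.0006 -0.0004] rows 3.4
-> (0.582, 0.181, 0.031) -2.5 0 shift [-2.94e-02 -1.00e-04  1.72e-01] turn [0. 0. 0.] rows 3.1
-> (0.6, 0.1835, 0.031) -2.5 0 shift [-0.0238  0.0044  0.    ] turn [0. 0. 0.] rows 0.4
```

Call:
{"api": "jog_arm", "payload": {
  "targets": [
    [[-0.27,0.05,0.001,0.01,0,0,0],[-0.27,0.1,0.002,0.02,0,0,0],[-0.27,0.15,0.003,0.03,0,0,0],[-0.27,0.181,0.004,0.045,0,0,0],[-0.27,0.181,0.004,0.045,0,0,0]]
  ]
}}

```text
time: 21.72
tool_pos: [0.5524, 0.1815, 0.1593]
orientation: [-0.06, -3.13, 0.0]
ft_force: [0.1, -0.8, 0.2]
gripper_width: 0.0572
grip_force: 0.0
```

Call:
{"api": "jog_arm", "payload": {
  "targets": [
    [[-0.27,0,0,0.04,0,0,0],[-0.27,0,0,0.08,0,0,0],[-0.27,0,0,0.12,0,0,0],[-0.27,0,0,0.155,0,0,0],[-0.27,0,0,0.155,0,0,0]]
  ]
}}

```text
time: 22.13
tool_pos: [0.5572, 0.1802, 0.0402]
orientation: [-0.071, -3.131, 0.001]
ft_force: [-0.3, -0.1, 0.3]
gripper_width: 0.0562
grip_force: 0.0
```

```bash
python3 - <<'E'
from h import *
goto([((.592,.181,.0315),-2.5,0),((.600,.1835,.0315),-2.5,0)])
E
```

```text
t 22.13 p [0.5572 0.1802 0.0402] R [[-0.999, 0.045, -0.01], [0.045, 0.999, -0.0], [0.01, -0.001, -1.0]] F [-0.3 -0.1  0.3] q [-0.08  0.98 -0.55  1.79  0.83  0.62  0.39] w 0.056
-> (0.592, 0.181, 0.0315) -2.5 0 shift [-0.0464  0.0032  0.0112] turn [-0.0001 -0.0016 -0.0003] rows 0.9
-> (0.6, 0.1835, 0.0315) -2.5 0 shift [-0.0105  0.0038  0.    ] turn [0. 0. 0.] rows 0.2
```

Call:
{"api": "jog_arm", "payload": {
  "targets": [
    [[-0.27,-0.015,0.001,0.01,0,-0.001,0],[-0.27,-0.03,0.002,0.011,0,-0.001,0],[-0.27,-0.044,0.003,0.011,0,-0.001,0],[-0.27,-0.044,0.003,0.011,0,-0.001,0],[-0.27,-0.044,0.003,0.011,0,-0.001,0]]
  ]
}}

```text
time: 22.55
tool_pos: [0.594, 0.1829, 0.0374]
orientation: [0.074, 3.136, 0.007]
ft_force: [-0.4, -0.1, -0.1]
gripper_width: 0.056
grip_force: 0.0
```

```bash
python3 - <<'E'
from h import *
goto([((.6,.1835,.0315),-2.5,0)])
E
```

```text
t 22.55 p [0.594  0.1829 0.0374] R [[-0.999, 0.047, 0.005], [0.047, 0.999, 0.004], [-0.005, 0.004, -1.0]] F [-0.4 -0.1 -0.1] q [-0.07  1.02 -0.57  1.69  0.81  0.68  0.45] w 0.056
-> (0.6, 0.1835, 0.0315) -2.5 0 shift [-0.0079  0.0011  0.0079] turn [ 0.0007  0.0007 -0.0006] rows 0.2
```

Call:
{"api": "jog_arm", "payload": {
  "targets": [
    [[-0.27,0,0,0.008,0,0,0],[-0.27,0,0,0.008,0,0,0],[-0.27,0,0,0.008,0,0,0]]
  ]
}}

```text
time: 22.8
tool_pos: [0.5927, 0.1824, 0.03]
orientation: [0.073, 3.138, 0.004]
ft_force: [0.2, 0.2, -1.0]
gripper_width: 0.0555
grip_force: 0.0
```

Call:
{"api": "jog_arm", "payload": {
  "targets": [
    [[-0.27,-0.004,0,0,0,0,0],[-0.27,-0.006,0.001,0,0,0,0],[-0.27,-0.008,0.003,0,0,0,0],[-0.27,-0.009,0.005,0,0,0,0],[-0.27,-0.009,0.005,0,0,0,0]]
  ]
}}

```text
time: 23.22
tool_pos: [0.6003, 0.1859, 0.0299]
orientation: [0.074, 3.138, 0.004]
ft_force: [-1.7, -1.8, -0.0]
gripper_width: 0.0556
grip_force: 1.0
```

```bash
python3 - <<'E'
from h import *
goto([((.6,.1855,.0315),-2.5,0)])
E
```

```text
t 23.22 p [0.6003 0.1859 0.0299] R [[-0.999, 0.047, 0.003], [0.047, 0.999, 0.003], [-0.003, 0.003, -1.0]] F [-1.7 -1.8 -0. ] q [-0.07  1.03 -0.56  1.67  0.81  0.68  0.46] w 0.056
-> (0.6, 0.1855, 0.0315) -2.5 0 shift [ 0.0004 -0.0006 -0.0021] turn [ 0.0005  0.0004 -0.0005] rows 0.0
```

Lateral force -1.8 N: it drags the cover left as wanted. Retreat and measure.

Call:
{"api": "jog_arm", "payload": {
  "targets": [
    [[-0.27,0.01,0,0,0,0,0],[-0.27,0.015,0,-0.05,0,0,0],[-0.6,0,0,-0.1,0,0,0],[-1,-0.04,0,-0.15,0,0,0],[-1,-0.08,0,-0.2,0,0,0]]
  ]
}}

```text
time: 23.63
tool_pos: [0.6521, 0.184, 0.1729]
orientation: [0.07, 3.136, 0.007]
ft_force: [0.6, -0.9, -1.4]
gripper_width: 0.074
grip_force: 0.0
```

Call:
{"api": "jog_arm", "payload": {
  "targets": [
    [[-1,-0.04,-0.01,-0.02,0,0,0],[-1,-0.06,-0.015,-0.02,0,0,0],[-1,-0.06,-0.015,-0.02,0,0,0],[-1,-0.06,-0.015,-0.02,0,0,0]]
  ]
}}

```text
time: 23.97
tool_pos: [0.6963, 0.1697, 0.1851]
orientation: [0.075, 3.137, 0.006]
ft_force: [0.1, 0.6, -0.1]
gripper_width: 0.088
grip_force: 0.0
```

```bash
python3 - <<'E'
from h import *
a=wcov('w3.npy')
E
```

```text
t 23.97 p [0.6963 0.1697 0.1851] R [[-0.999, 0.048, 0.004], [0.048, 0.999, 0.003], [-0.004, 0.004, -1.0]] F [ 0.1  0.6 -0.1] q [ 0.01  0.95 -0.7   1.29  0.62  1.12  0.77] w 0.088
px [ 63. 172.] n 11153 (array([674.1, -57.5]), array([201.9, 155.3]), 72.7) deck 15.6 -240.0
px [262. 144.] n 1447 (array([669.5, 182.4]), array([110.9, 120.6]), 87.07) deck 0.5 -0.6
px [299. 260.] n 797 (array([789.6, 222.2]), array([78.3, 17.3]), 86.87) deck 118.8 44.4
px [276. 312.] n 457 (array([860.8, 198.5]), array([31.7, 43.4]), 88.85) deck 190.9 23.9
```

```bash
python3 -c "
from rig import workorder
print(workorder.hand_in())"
```

```text
the job is handed in; nothing more can be done
None
```

The valve cover lies spigot up on the mat, about 0.5 mm off centre and within about 0.5° of square by the last wrist-camera measurement; I handed the job in at about 24 s, without a final check that the other parts had stayed put.

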